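# Put the former away, lift the lid's locked stay and shut the tool chest

## Robot

A 7-joint arm with a two-finger parallel gripper is mounted at the origin on the work surface. World frame = base frame: x ahead of the robot, y to its left, z up, the work surface at z = 0. Lengths are in m, angles in rad, forces in N, time in s.
With the tool pointing down it reaches from about 0.35 to 0.9 m from the base axis. Payload 8.1 kg.
Tool frame: the origin (TCP) lies at the very end of the fingers, on their centre line; the grasp point (between the pads) lies 19 mm behind it; z points along the fingers, y is the direction in which the jaws open and shut (so a half turn about z gives the same grasp; the last joint's range is limited). The gripper opens to 92 mm and grips with 3 to 60 N. Pads are 19 mm wide; open, the fingers measure 130 mm over their backs; the gripper's body (75 mm by 190 mm) begins 47 mm behind the grasp point.
Start: joints at [-1.308, 0.434, 0.025, 1.573, -0.012, 1.134, -0.075], TCP at [0.224, 0.584, 0.227] pointing down, gripper open.
Joint ranges: [-2.62, 2.62], [-0.44, 2.09], [-1.27, 1.32], [0.08, 2.57], [-1.32, 4.46], [0.12, 2], [-2.74, 2.74]. Speed limits (rad/s): [2.22, 2.22, 3.01, 3.01, 3.14, 3.14, 3.14].

## Interface

Orientations are given as a rotation vector (axis times angle).
In Python, from cell import observe, get_image, sign_off gives the robot as it stands.
- The arm moves only by the tool arm_command, never from a script. Its argument "deltas" is a list of rows, each an object with "xyz": the shift along the tool's x, y, z in cm, a list of three; "turn": the turn about the tool's z in degrees; "jaw": the closure in counts, from 0 (fully open) to 255 (shut). A call has 1 to 5 rows; each row is the pose to reach, as a shift and turn from the pose measured when the call began, along the tool's axes at that moment; what a row does not reach only later rows make up. A row lasts 1/12 s, in which the tool goes at most 41.7 mm and 7.16 degrees, less where a joint would pass 70% of its speed; a pose out of reach is approached as far as the arm can. A call with a gripper value outside its range is refused whole. The fingers move at their own pace and stop on an object; "force" is the grip in N (left out, the last holds). Time passes only in rows, so rows that repeat a pose let the fingers close. It gives the time, the measured TCP pose, the force and the opening at its end, in the units of the state.
- observe(): the state, without advancing time (a new reading comes with each control period).
- get_image(name): name is "scene" or "top" or "wrist"; returns a dict with "frame" (480x640x3 uint8, red, green, blue), "depth" (480x640 float32, m along the optical axis (not along the pixel's ray), 0 where there is no reading), "camera_matrix" (3x3 intrinsics, pixels), "distortion" ([k1, k2, p1, p2, k3] as OpenCV has them; the pictures are not rectified), "cam_to_world" (4x4, takes a point from camera to world coordinates). Camera axes: x right, y up, looking along -z (the intrinsics and any distortion apply to the point x, -y, -z); pixel columns grow to the right and rows downward; lengths in m; the calibration is good to about 2 mm. A picture is of the moment at which its call begins.
- sign_off(): hands the job in, once; it reports no verdict.
The state is a dict: "clock": time; "joints": joint angles; "dq": joint speeds; "joint_efforts": joint torques, N m; "position": TCP position; "ee_rot": TCP orientation; "force": force on the tool from outside, world axes, zero at the start; "ft_torque": the same for the moment, N m; "width": opening from 0.0 (shut) to 1.0 (fully open).
Only numpy, scipy, OpenCV 4.12 (cv2) and the standard library are available. Lean on these libraries where they do the work, as an engineer would, in place of code of your own. Each camera call takes 0.05 s, during which the arm holds its last target.

## Task

Put the hollowed wooden former (the scooped round block with a handle) into the open tool chest, standing flat on the chest's floor with its underside down. Lift the steel stay at the side of the lid all the way up out of its catch and leave it up, then lower the lid gently until it is fully shut. Leave the other things on the bench where they are.

Things in the scene. Friction and masses are not known exactly. Their poses are not given: they have to be found in the camera images.
- chest: Dark wooden tool chest fixed to the bench, outside 200 (x) x 260 (y) x 110 mm high, walls and floor 8 mm thick. Origin: centre of its underside. Its x points from the front (robot's side) to the hinge side, y to its left, z up. The lid hinges on the +x rim, the stay is on the outside of the -y wall. It turns with yaw from start to start.
- chest_floor (a point): Centre of the chest's inner floor, 8 mm above the bench; the clear floor is 184 (x) x 244 (y) mm.
- lid (a joint): Lid angle, rad: 0 = fully shut (lying on the rim), 1.42 = open stop. It starts open, between 1.31 and 1.38 (nearly upright). A stiff hinge keeps the lid wherever it is left; pushing it shut takes about 5 N at its free edge, less as it nears the rim. While the stay is down a steel pin on the lid's -y edge meets the stay's tooth at about 1.30 and the lid cannot be closed further.
- lid_hinge (a point): Middle of the lid's hinge line (along the chest's y), at the chest's x = +100 mm, 110 mm above the bench.
- lid_edge (a point): Middle of the lid's free edge, on its outer face (the upper face when shut; when open it looks to +x, away from the robot). The lid is 200 mm from hinge to free edge, 260 mm wide, 12 mm thick; the outer face lies 12 mm off the hinge line. A pin 10 mm thick sticks out 22 mm from the lid's -y edge, 100 mm from the hinge.
- stay (a joint): Stay angle, rad: 0 = down and locked under its own weight, 0.9 = lifted all the way to its stop. Positive lifts the grip bar up and then towards the chest's front. It is clear of the pin above 0.5. Its stiff pivot keeps it where it is left; lifting takes about 2 N at the bar.
- stay_pivot (a point): Pivot of the stay on the chest's -y wall: chest x = -20 mm, y = -144 mm, z = 90 mm; its axis runs along the chest's y.
- stay_grip (a point): Middle of the outer length of the stay's grip bar: a dark steel round bar 12 mm thick at the upper end of the flat steel arm, running level along the chest's y. It is free from 4 mm outside the arm outwards (81 mm long) and ends 39 mm beyond this point. The point is 184 mm from the pivot's axis and 60 mm outside the chest's -y wall; it stands about 242 mm above the bench when locked.
- former: Glassblower's former of dark wood, 174 mm long (x): a round scooped head of 84 mm diameter and 46 mm high at +x (head centre at x = +45 mm, hollow open upward and to +x), and a straight handle 24 mm wide and 34 mm high from x = -87 mm up to the head (at x = about 0). Origin: middle of its underside, z up. About 250 g; mass varies.
- former_grip (a point): Grip point in the former's handle, at x = -24 mm, 26 mm above its underside.
- paddle: Bystander: flat dark wooden paddle, 178 mm long and 16 mm thick, a square blade at +x and a handle at -x. Former and paddle may swap places (left and right of the chest). Origin: middle of its underside.
- vase: Bystander: round amber glass vase 140 mm high, 90 mm across. Origin: centre of its underside.
- jacks: Bystander: steel glassblower's jacks (large tweezers), 230 mm long, lying on the bench. Origin: middle of its underside.
- jar: Bystander: glass jar with lid, 100 mm high, 80 mm across, beyond the chest. Origin: centre of its underside.
- tin: Bystander: open steel tin, 80 mm high, 70 mm across, beyond the chest on the right. Origin: centre of its underside.
- tumbler: Bystander: open glass tumbler, 95 mm high, 76 mm across, beyond the chest on the left. Origin: centre of its underside.

How it is judged:
On the way:
1. the stay is lifted clear of its catch while the lid is still open (value of joint stay above 0.5 rad and value of joint lid above 1 rad), for 0.2 s.
At the end, for the whole second after the job is handed in: The lid is fully shut (within 0.03 rad), the stay is still lifted (over 0.5 rad), and the former is at rest inside the chest, flat on its floor (its origin within 8 mm of the floor, tilted less than 0.12 rad) (value of joint lid below 0.03 rad and value of joint stay above 0.5 rad and x of former in the frame of chest between -0.09 and 0.09 m and y of former in the frame of chest between -0.12 and 0.12 m and z of former in the frame of chest below 0.016 m and angle between former's own z axis and vertical below 0.12 rad and linear speed of former below 0.02 m/s); the robot touches nothing.
It fails at once if the lid slams (closes faster than 1.5 rad/s) (velocity of joint lid below -1.5 rad/s).
It fails at once if a bystander is moved by more than 30 mm (distance of any of paddle, vase, jacks, jar, tin, tumbler from where it was at the start of the episode above 0.03 m).
It also fails if it takes over 72 s, if anything falls off the work surface, if the arm or the gripper's body presses on something with over 40 N, if the wrist force passes 120 N, or if a joint passes its speed limit or range.

## Working session

There is one attempt and no reset: what is moved stays moved. The work goes in short steps, Python scripts to look and compute and a tool call to move; the robot and the scene stay as the last step left them, time stands still between calls to the robot, and variables do not carry over. Pictures are saved under pics/ and viewed, and the job is handed in when it is done.

Besides the shell and the picture viewer there is one more tool, called after "Request:" as a command line: name --argument value ..., lists and objects as JSON in quotes. arm_command: Moves the arm, as the interface text tells. Its arguments: {"type":"object","properties":{"deltas":{"type":"array","items":{"type":"object","properties":{"xyz":{"type":"array","items":{"type":"number"}},"turn":{"type":"number"},"jaw":{"type":"number"}}}},"force":{"type":"number"}},"required":["deltas"]}

```bash
mkdir -p pics; ls; cat > h.py <<'E'
import numpy as np, cv2
from cell import observe, get_image
from scipy.spatial.transform import Rotation as R
def snap(name, fn=None):
    im=get_image(name)
    if fn: cv2.imwrite('pics/'+fn, cv2.cvtColor(im['frame'],cv2.COLOR_RGB2BGR))
    return im
def cloud(im):
    K=im['camera_matrix'];h,w=im['depth'].shape
    u,v=np.meshgrid(np.arange(w),np.arange(h))
    p=cv2.undistortPoints(np.stack([u,v],-1).reshape(-1,1,2).astype(np.float64),np.array(K,float),np.array(im['distortion'],float)).reshape(h,w,2)
    d=im['depth']
    P=np.stack([p[...,0]*d,-p[...,1]*d,-d],-1)
    T=np.array(im['cam_to_world']);W=P@T[:3,:3].T+T[:3,3]
    W[d==0]=np.nan
    return W
E
python3 - <<'E'
from h import *
o=observe();print({k:np.round(v,3) for k,v in o.items()})
for n in ['scene','top','wrist']:
    im=snap(n,n+'0.png'); np.savez(''+n+'0.npz',**im); print(n,np.round(im['cam_to_world'],3).tolist())
E
```

```text
pics
{'clock': np.float64(0.0), 'joints': array([-1.308,  0.435,  0.025,  1.574, -0.012,  1.134, -0.075]), 'dq': array([-0.   , -0.001, -0.   , -0.001,  0.001, -0.   ,  0.   ]), 'joint_efforts': array([-1.0000e-03, -6.6786e+01,  9.8400e-01, -3.1446e+01, -6.1000e-02,
        4.3000e-02,  0.0000e+00]), 'position': array([0.223, 0.583, 0.226]), 'ee_rot': array([-5.710e-01, -3.089e+00,  2.000e-03]), 'force': array([ 0.516, -0.15 , -0.006]), 'ft_torque': array([ 0.02 ,  0.025, -0.001]), 'width': np.float64(1.001)}
scene [[0.993, -0.093, 0.065, 0.694], [0.113, 0.728, -0.676, -1.101], [0.015, 0.679, 0.734, 1.352], [0.0, 0.0, 0.0, 1.0]]
top [[0.024, 0.986, -0.166, 0.41], [-1.0, 0.025, 0.004, -0.019], [0.009, 0.165, 0.986, 1.365], [0.0, 0.0, 0.0, 1.0]]
wrist [[0.358, -0.895, -0.265, 0.152], [0.934, 0.343, 0.103, 0.611], [-0.001, -0.284, 0.959, 0.384], [0.0, 0.0, 0.0, 1.0]]
```

View pics/scene0.png

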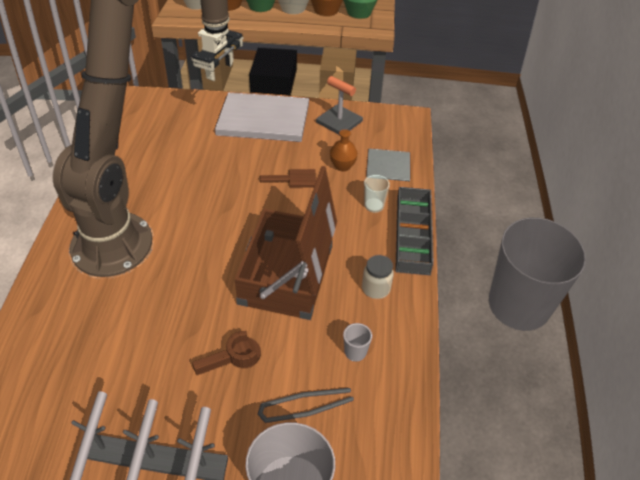

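View pics/top0.png

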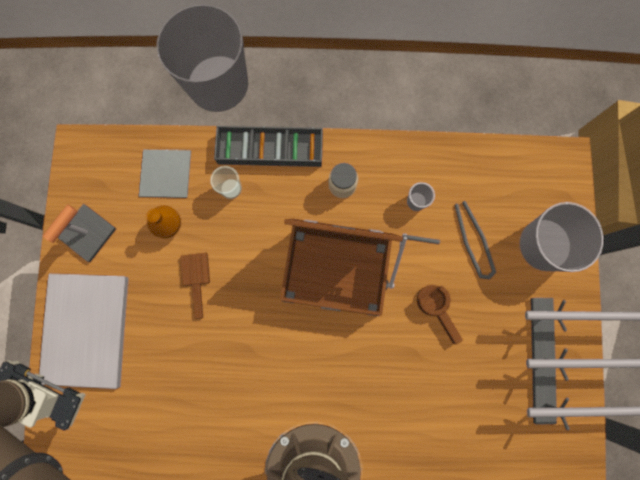

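The scene and top images show the chest with its lid open near (338,268) in the top view. The stay's bar is at (402–438,239). The former is on the right, with its head at (433,298) and handle end at (457,340). The paddle is on the left, at (196,285).

```bash
python3 - <<'E'
from h import *
z=np.load('top0.npz'); W=cloud(z); f=z['frame']
def at(u,v): return np.round(W[v,u],3)
for n,(u,v) in dict(frontrim_l=(287,300),front_mid=(335,305),bar1=(412,238),bar2=(425,239),bar3=(436,240),arm=(398,262),armlow=(392,283),head=(433,298),hend=(456,340),hmid=(447,322),lidtop=(340,225),floor=(335,270)).items(): print(n,at(u,v))
X=W.reshape(-1,3)
# former
m=(X[:,2]>0.012)&(X[:,2]<0.07)&(X[:,0]>0.2)&(X[:,0]<0.5)&(X[:,1]<-0.2)&(X[:,1]>-0.45)
F=X[m];print('former',F.shape,F.min(0),F.max(0))
np.save('F.npy',F)
c=F[:,:2].mean(0);u,s,vt=np.linalg.svd(F[:,:2]-c);print(c,vt[0])
rim=X[(abs(X[:,2]-0.11)<0.006)&(X[:,0]>0.3)&(X[:,0]<0.62)&(X[:,1]>-0.19)&(X[:,1]<0.2)]
r=cv2.minAreaRect(rim[:,:2].astype(np.float32));print('rim',len(rim),r,np.round(cv2.boxPoints(r),3).tolist())
bar=X[(X[:,2]>0.225)&(X[:,2]<0.27)&(X[:,0]>0.4)&(X[:,0]<0.62)&(X[:,1]<-0.155)&(X[:,1]>-0.35)]
print('bar',len(bar));r=cv2.minAreaRect(bar[:,:2].astype(np.float32));print(r,np.round(cv2.boxPoints(r),3).tolist(),bar[:,2].max(),np.median(bar[:,2]))
lid=X[(X[:,2]>0.27)&(X[:,0]>0.4)&(X[:,0]<0.8)&(X[:,1]>-0.2)&(X[:,1]<0.2)]
print('lid',len(lid),lid.min(0),lid.max(0));r=cv2.minAreaRect(lid[:,:2].astype(np.float32));print(r,np.round(cv2.boxPoints(r),3).tolist())
cr=cv2.resize(f[200:360,270:480],None,fx=3.8,fy=3.7,interpolation=cv2.INTER_CUBIC);cv2.imwrite('pics/topcrop.png',cr[...,::-1])
E
```

```text
frontrim_l [0.447 0.076 0.113]
front_mid [ 0.44  -0.047  0.01 ]
bar1 [ 0.591 -0.215  0.249]
bar2 [ 0.589 -0.245  0.251]
bar3 [ 0.588 -0.271  0.249]
arm [ 0.543 -0.193  0.18 ]
armlow [ 0.496 -0.188  0.112]
head [ 0.465 -0.313  0.018]
hend [ 0.354 -0.371  0.035]
hmid [ 0.401 -0.347  0.036]
lidtop [ 0.663 -0.057  0.001]
floor [ 0.536 -0.045  0.007]
former (1124, 3) [ 0.3418276  -0.38805085  0.01201491] [ 0.49995114 -0.26938019  0.05421157]
[ 0.43575316 -0.325931  ] [-0.86668636 -0.49885343]
rim 880 ((0.5239183306694031, -0.05352798104286194), (0.27728256583213806, 0.19818341732025146), 83.23829650878906) [[0.4090000092983246, -0.18000000715255737], [0.6060000061988831, -0.2029999941587448], [0.6389999985694885, 0.07199999690055847], [0.44200000166893005, 0.09600000083446503]]
bar 230
((0.5896967649459839, -0.22395186126232147), (0.030247116461396217, 0.11312295496463776), 4.177935600280762) [[0.5699999928474426, -0.16899999976158142], [0.5789999961853027, -0.2809999883174896], [0.609000027179718, -0.27900001406669617], [0.6010000109672546, -0.16599999368190765]] 0.26831178457416316 0.24621938852923642
lid 713 [ 0.57390224 -0.18355791  0.27074497] [0.62265116 0.07398858 0.31477509]
((0.5990391969680786, -0.05496206879615784), (0.25961852073669434, 0.01981204003095627), 82.7867431640625) [[0.5730000138282776, -0.18299999833106995], [0.5929999947547913, -0.1850000023841858], [0.625, 0.0729999989271164], [0.6060000061988831, 0.07500000298023224]]
```

View pics/topcrop.png

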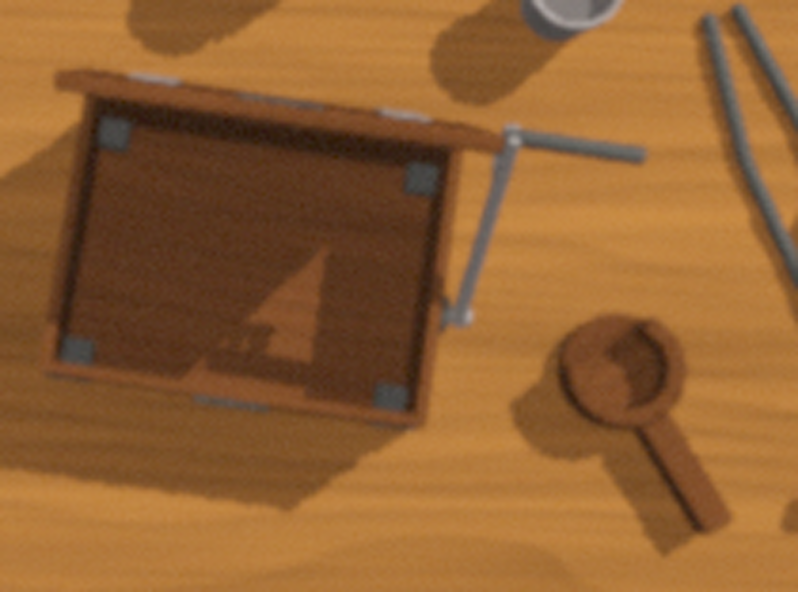

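```bash
cat >> h.py <<'E'
C=np.array([0.525,-0.045]);YAW=-0.122
def c2w(x,y): 
    c,s=np.cos(YAW),np.sin(YAW); return C+np.array([c*x-s*y,s*x+c*y])
def w2c(p):
    c,s=np.cos(YAW),np.sin(YAW); d=np.asarray(p)[:2]-C; return np.array([c*d[0]+s*d[1],-s*d[0]+c*d[1]])
def toolyaw(Rm): # angle of tool y axis in world, deg mod 180
    return np.degrees(np.arctan2(Rm[1,1],Rm[0,1]))
def plan(xy,z,jawdeg=None):
    o=observe();Rm=R.from_rotvec(o['ee_rot']).as_matrix()
    d=Rm.T@(np.r_[xy,z]-o['position'])*100
    t=0
    if jawdeg is not None:
        # tool z down: +turn about tool z decreases world yaw
        t=-(jawdeg-toolyaw(Rm)); t=(t+90)%180-90
    print('t=%.2f pos'%o['clock'],np.round(o['position'],3),'yaw %.1f'%toolyaw(Rm),'-> xyz cm',np.round(d,2),'turn',round(t,1),'rows>=',max(int(np.ceil(np.linalg.norm(d)/4.17)),int(np.ceil(abs(t)/7.16))), 'F',np.round(o['force'],1),'w %.3f'%o['width'],'q',np.round(o['joints'],2))
E
python3 - <<'E'
from h import *
o=observe();Rm=R.from_rotvec(o['ee_rot']).as_matrix();print(Rm.round(3))
z=np.load('wrist0.npz');print('cam in tool',Rm.T@(z['cam_to_world'][:3,3]-o['position']))
F=np.load('F.npy');H=F[(F[:,2]>0.028)]
# handle: points far from head
ax=np.array([0.867,0.499]);s=F[:,:2]@ax
print(s.min(),s.max())
hm=(s<s.min()+0.08)&(F[:,2]>0.03); r=cv2.minAreaRect(F[hm][:,:2].astype(np.float32));print('handle',hm.sum(),r,cv2.boxPoints(r).round(3).tolist())
G=F[(s>s.min()+0.10)&(F[:,2]>0.038)][:,:2]
c,rad=cv2.minEnclosingCircle(G.astype(np.float32));print('head',len(G),c,rad,np.median(F[(s>s.min()+0.10)][:,2]))
A=np.c_[2*G,np.ones(len(G))];b=(G**2).sum(1);q=np.linalg.lstsq(A,b,rcond=None)[0];print(q[:2])
hc=np.array(r[0]);d=np.array(c)-hc;print('dir deg',np.degrees(np.arctan2(d[1],d[0])),np.linalg.norm(d))
E
```

```text
[[-0.934  0.358 -0.   ]
 [ 0.358  0.934 -0.001]
 [-0.    -0.001 -1.   ]]
cam in tool [ 0.07670475  0.00023046 -0.15813058]
0.1097519956218204 0.28297585261517144
handle 253 ((0.38020122051239014, -0.3599928617477417), (0.0793326273560524, 0.02512899972498417), 32.210060119628906) [[0.3400000035762787, -0.3709999918937683], [0.3529999852180481, -0.3919999897480011], [0.41999998688697815, -0.3490000069141388], [0.40700000524520874, -0.328000009059906]]
head 279 (0.4600488841533661, -0.3111647069454193) 0.041974376887083054 0.020823141216550267
[ 0.46121532 -0.31054359]
dir deg 31.446469260363383 0.09359400670086729
```

```bash
python3 - <<'E'
from h import *
plan([0.40,0.1],0.25,90); plan([0.4046,-0.345],0.15,121.5)
E
```

```text
t=0.15 pos [0.223 0.583 0.226] yaw 69.0 -> xyz cm [-33.77 -38.82  -2.34] turn -21.0 rows>= 13 F [-0.2 -0.4  0.2] w 1.000 q [-1.31  0.44  0.02  1.57 -0.01  1.13 -0.08]
t=0.15 pos [0.223 0.583 0.226] yaw 69.0 -> xyz cm [-50.12 -80.2    7.71] turn -52.5 rows>= 23 F [-0.2 -0.4  0.2] w 1.000 q [-1.31  0.44  0.02  1.57 -0.01  1.13 -0.08]
```

Request:
arm_command --deltas '[{"xyz":[-33.8,-38.8,-2.3],"turn":-21,"jaw":0},{"xyz":[-33.8,-38.8,-2.3],"turn":-21,"jaw":0},{"xyz":[-33.8,-38.8,-2.3],"turn":-21,"jaw":0},{"xyz":[-33.8,-38.8,-2.3],"turn":-21,"jaw":0},{"xyz":[-33.8,-38.8,-2.3],"turn":-21,"jaw":0}]'

```text
clock: 0.57
position: [0.2953, 0.3861, 0.2358]
ee_rot: [0.002, -3.141, 0.002]
force: [1.6, 0.1, -0.0]
width: 1.001
```

```bash
python3 - <<'E'
from h import *
plan([0.42,0.0],0.25,95)
E
```

```text
t=0.57 pos [0.295 0.386 0.236] yaw 90.1 -> xyz cm [-12.41 -38.63  -1.37] turn -4.9 rows>= 10 F [ 1.6  0.1 -0. ] w 1.001 q [-1.02  0.2  -0.01  1.89  0.    1.05  0.54]
```

Request:
arm_command --deltas '[{"xyz":[-12.4,-38.6,-1.4],"turn":0},{"xyz":[-12.4,-38.6,-1.4],"turn":0},{"xyz":[-12.4,-38.6,-1.4],"turn":0},{"xyz":[-12.4,-38.6,-1.4],"turn":0},{"xyz":[-12.4,-38.6,-1.4],"turn":0}]'

```text
schema error: expected keys xyz, turn, jaw
```

Request:
arm_command --deltas '[{"xyz":[-6.3,-20,-1],"turn":0},{"xyz":[-6.3,-20,-1],"turn":0},{"xyz":[-6.3,-20,-1],"turn":0},{"xyz":[-5,-35,0],"turn":-7},{"xyz":[-5,-35,0],"turn":-14}]'

```text
schema error: expected keys xyz, turn, jaw
```

```bash
python3 - <<'E'
from h import *
plan([0.4046,-0.345],0.15,121.5)
E
```

```text
t=0.57 pos [0.295 0.386 0.236] yaw 90.1 -> xyz cm [-10.82 -73.11   8.68] turn -31.4 rows>= 18 F [ 1.6  0.1 -0. ] w 1.001 q [-1.02  0.2  -0.01  1.89  0.    1.05  0.54]
```

Request:
arm_command --deltas '[{"xyz":[-12.4,-38.6,-1.4],"turn":0,"jaw":0},{"xyz":[-12.4,-38.6,-1.4],"turn":0,"jaw":0},{"xyz":[-12.4,-38.6,-1.4],"turn":0,"jaw":0},{"xyz":[-12.4,-38.6,-1.4],"turn":0,"jaw":0},{"xyz":[-12.4,-38.6,-1.4],"turn":0,"jaw":0}]'

```text
clock: 0.98
position: [0.3588, 0.1879, 0.2434]
ee_rot: [0.003, -3.141, 0.002]
force: [0.9, 0.4, 0.2]
width: 1.002
```

Request:
arm_command --deltas '[{"xyz":[-6.0,-20,-1],"turn":0,"jaw":0},{"xyz":[-6.0,-20,-1],"turn":0,"jaw":0},{"xyz":[-6.0,-20,-1],"turn":0,"jaw":0},{"xyz":[-5,-35,0],"turn":-7,"jaw":0},{"xyz":[-5,-35,0],"turn":-14,"jaw":0}]'

```text
clock: 1.4
position: [0.3995, 0.0015, 0.248]
ee_rot: [-0.317, 3.125, -0.002]
force: [0.6, -0.1, -0.2]
width: 0.999
```

```bash
python3 - <<'E'
from h import *
plan([0.4046,-0.345],0.15,121.5)
E
```

```text
t=1.40 pos [0.4   0.002 0.248] yaw 101.6 -> xyz cm [  6.46 -34.04   9.83] turn -19.9 rows>= 9 F [ 0.6 -0.1 -0.2] w 0.999 q [-0.48  0.02  0.36  2.07 -0.01  1.05  1.65]
```

Request:
arm_command --deltas '[{"xyz":[6.5,-34,5],"turn":-4,"jaw":0},{"xyz":[6.5,-34,5],"turn":-4,"jaw":0},{"xyz":[6.5,-34,5],"turn":-4,"jaw":0},{"xyz":[6.5,-34,5],"turn":-4,"jaw":0},{"xyz":[6.5,-34,5],"turn":-4,"jaw":0}]'

```text
clock: 1.82
position: [0.4017, -0.204, 0.2185]
ee_rot: [-0.427, 3.112, -0.002]
force: [0.9, 0.2, -0.0]
width: 1.001
```

```bash
python3 - <<'E'
from h import *
plan([0.4046,-0.345],0.15,121.5)
E
```

```text
t=1.82 pos [ 0.402 -0.204  0.218] yaw 105.6 -> xyz cm [  3.52 -13.65   6.86] turn -15.9 rows>= 4 F [ 0.9  0.2 -0. ] w 1.001 q [-0.16  0.16  0.59  2.02 -0.1   0.99  2.33]
```

Request:
arm_command --deltas '[{"xyz":[3.5,-13.65,3],"turn":0,"jaw":0},{"xyz":[3.5,-13.65,6],"turn":0,"jaw":0},{"xyz":[3.5,-13.65,7],"turn":0,"jaw":0},{"xyz":[3.5,-13.65,7],"turn":0,"jaw":0},{"xyz":[3.5,-13.65,7],"turn":0,"jaw":0}]'

```text
clock: 2.23
position: [0.4007, -0.3515, 0.1454]
ee_rot: [0.412, -3.11, 0.004]
force: [-0.6, -0.2, 1.2]
width: 1.001
```

```bash
python3 - <<'E'
from h import *
plan([0.4046,-0.345],0.010,110)
snap('wrist','w1.png')
E
```

```text
t=2.23 pos [ 0.401 -0.352  0.145] yaw 105.1 -> xyz cm [-0.6   0.55 13.54] turn -4.9 rows>= 4 F [-0.6 -0.2  1.2] w 1.001 q [ 0.2   0.4   0.55  1.93 -0.27  0.88  2.73]
```

View pics/w1.png

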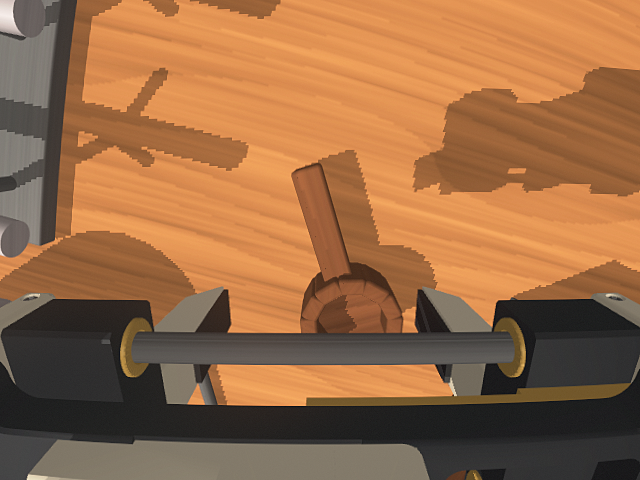

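The wrist view shows the former's handle from (305,170) to (340,275) and its head at (350,310), so the jaws are about 15° off. Joint 7 is almost at its limit. I'll grip from the other half turn, rotate the former in place, then regrip with the camera behind.

Request:
arm_command --deltas '[{"xyz":[-0.6,0.5,0],"turn":7,"jaw":60},{"xyz":[-0.6,0.5,0],"turn":14,"jaw":60},{"xyz":[-0.6,0.5,0],"turn":21,"jaw":60},{"xyz":[-0.6,0.5,0],"turn":28,"jaw":60},{"xyz":[-0.6,0.5,0],"turn":35,"jaw":60}]'

```text
clock: 2.7
position: [0.4069, -0.3409, 0.1469]
ee_rot: [-0.546, -3.091, 0.001]
force: [0.2, -0.1, 0.6]
width: 0.764
```

Request:
arm_command --deltas '[{"xyz":[0,0,0],"turn":7,"jaw":60},{"xyz":[0,0,0],"turn":14,"jaw":60},{"xyz":[0,0,0],"turn":21,"jaw":60},{"xyz":[0,0,0],"turn":28,"jaw":60},{"xyz":[0,0,0],"turn":35,"jaw":60}]'

```text
clock: 3.12
position: [0.4077, -0.3395, 0.1473]
ee_rot: [-1.457, -2.782, 0.0]
force: [0.1, 0.3, -0.2]
width: 0.76
```

Request:
arm_command --deltas '[{"xyz":[0,0,0],"turn":7,"jaw":60},{"xyz":[0,0,0],"turn":14,"jaw":60},{"xyz":[0,0,0],"turn":21,"jaw":60},{"xyz":[0,0,0],"turn":28,"jaw":60},{"xyz":[0,0,0],"turn":35,"jaw":60}]'

```text
clock: 3.53
position: [0.4085, -0.338, 0.1476]
ee_rot: [-2.23, -2.21, -0.001]
force: [0.4, -0.6, -1.0]
width: 0.762
```

Request:
arm_command --deltas '[{"xyz":[0,0,0],"turn":7,"jaw":60},{"xyz":[0,0,0],"turn":14,"jaw":60},{"xyz":[0,0,0],"turn":21,"jaw":60},{"xyz":[0,0,0],"turn":28,"jaw":60},{"xyz":[0,0,0],"turn":35,"jaw":60}]'

```text
clock: 3.95
position: [0.4094, -0.3364, 0.1478]
ee_rot: [-2.794, -1.432, -0.003]
force: [0.3, -0.6, -0.4]
width: 0.768
```

```bash
python3 - <<'E'
from h import *
plan([0.4046,-0.345],0.011,121.5)
E
```

```text
t=3.95 pos [ 0.409 -0.336  0.148] yaw -35.7 -> xyz cm [-1.01  0.13 13.68] turn 22.8 rows>= 4 F [ 0.3 -0.6 -0.4] w 0.768 q [-0.21  0.65  1.23  1.96 -0.71  1.06  0.72]
```

Request:
arm_command --deltas '[{"xyz":[-1,0.1,0],"turn":7,"jaw":60},{"xyz":[-1,0.1,0],"turn":14,"jaw":60},{"xyz":[-1,0.1,0],"turn":21,"jaw":60},{"xyz":[-1,0.1,0],"turn":22.8,"jaw":60},{"xyz":[-1,0.1,0],"turn":22.8,"jaw":60}]'

```text
clock: 4.37
position: [0.4051, -0.3438, 0.1478]
ee_rot: [-3.02, -0.851, -0.003]
force: [0.1, -0.3, 0.6]
width: 0.768
```

```bash
python3 - <<'E'
from h import *
plan([0.4046,-0.345],0.011,121.5)
snap('wrist','w2.png')
E
```

```text
t=4.37 pos [ 0.405 -0.344  0.148] yaw -58.5 -> xyz cm [-0.14  0.11 13.68] turn -0.0 rows>= 4 F [ 0.1 -0.3  0.6] w 0.768 q [-0.2   0.68  1.28  1.96 -0.75  1.09  0.38]
```

View pics/w2.png

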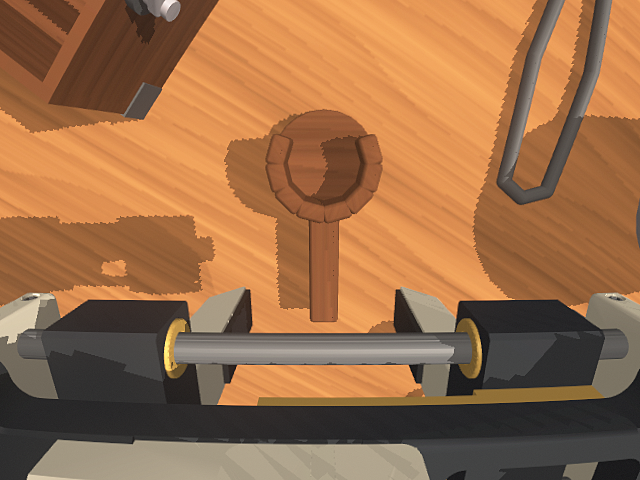

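The wrist view is now aligned. The handle is vertical at column 324, centred between the fingers at 248 and 397, and the jacks are off to the right.

Request:
arm_command --deltas '[{"xyz":[-0.1,0.1,3],"turn":0,"jaw":60},{"xyz":[-0.1,0.1,6],"turn":0,"jaw":60},{"xyz":[-0.1,0.1,8],"turn":0,"jaw":60},{"xyz":[-0.1,0.1,8],"turn":0,"jaw":60}]'

```text
clock: 4.75
position: [0.404, -0.3424, 0.0649]
ee_rot: [-3.014, -0.858, 0.0]
force: [-0.6, -0.3, 0.4]
width: 0.768
```

```bash
python3 - <<'E'
from h import *
plan([0.4046,-0.345],0.012,121.5)
E
```

```text
t=4.75 pos [ 0.404 -0.342  0.065] yaw -58.2 -> xyz cm [-0.09  0.29  5.28] turn 0.3 rows>= 2 F [-0.6 -0.3  0.4] w 0.768 q [-0.12  0.77  1.14  2.03 -0.88  0.96  0.48]
```

Request:
arm_command --deltas '[{"xyz":[-0.1,0.3,3],"turn":0.3,"jaw":60},{"xyz":[-0.1,0.3,5.2],"turn":0.3,"jaw":60},{"xyz":[-0.1,0.3,5.3],"turn":0.3,"jaw":200},{"xyz":[-0.1,0.3,5.3],"turn":0.3,"jaw":200},{"xyz":[-0.1,0.3,5.3],"turn":0.3,"jaw":200}]' --force 20

```text
clock: 5.17
position: [0.4052, -0.3458, 0.0136]
ee_rot: [-3.017, -0.851, -0.001]
force: [-0.2, -0.4, 0.6]
width: 0.599
```

Request:
arm_command --deltas '[{"xyz":[0,0,0],"turn":0,"jaw":220},{"xyz":[0,0,0],"turn":0,"jaw":220},{"xyz":[0,0,-0.3],"turn":0,"jaw":220},{"xyz":[0,0,-0.6],"turn":0,"jaw":220},{"xyz":[0,0,-0.6],"turn":0,"jaw":220}]'

```text
clock: 5.58
position: [0.4054, -0.346, 0.0206]
ee_rot: [-3.017, -0.852, -0.002]
force: [-1.3, 3.6, 15.7]
width: 0.258
```

```bash
python3 - <<'E'
from h import *
plan([0.4046,-0.345],0.018,80)
E
```

```text
t=5.58 pos [ 0.405 -0.346  0.021] yaw -58.5 -> xyz cm [-0.01 -0.12  0.27] turn 41.5 rows>= 6 F [-1.3  3.6 15.7] w 0.258 q [-0.07  0.82  1.06  2.05 -0.97  0.89  0.54]
```

Request:
arm_command --deltas '[{"xyz":[0,0,-0.4],"turn":4,"jaw":220},{"xyz":[0,0,-0.4],"turn":9,"jaw":220}]'

```text
clock: 5.75
position: [0.4056, -0.3462, 0.0255]
ee_rot: [-3.076, -0.608, -0.003]
force: [-0.6, -0.3, -1.8]
width: 0.26
```

```bash
python3 - <<'E'
from h import *
plan([0.4046,-0.345],0.025,82)
snap('wrist','w3.png')
E
```

```text
t=5.75 pos [ 0.406 -0.346  0.026] yaw -67.6 -> xyz cm [-0.05 -0.14  0.05] turn 30.4 rows>= 5 F [-0.6 -0.3 -1.8] w 0.260 q [-0.09  0.84  1.1   2.05 -0.99  0.92  0.4 ]
```

View pics/w3.png

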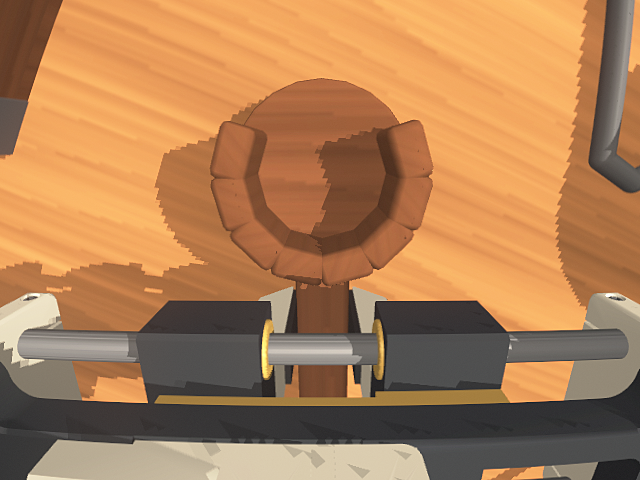

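Request:
arm_command --deltas '[{"xyz":[0,0,0],"turn":7,"jaw":220},{"xyz":[0,0,0],"turn":14,"jaw":220},{"xyz":[0,0,0],"turn":21,"jaw":220},{"xyz":[0,0,0],"turn":28,"jaw":220},{"xyz":[0,0,0],"turn":34,"jaw":220}]'

```text
clock: 6.22
position: [0.4056, -0.3455, 0.0247]
ee_rot: [-3.117, 0.335, 0.002]
force: [-0.2, 1.1, -1.8]
width: 0.257
```

Request:
arm_command --deltas '[{"xyz":[0,0,0.5],"turn":0,"jaw":220},{"xyz":[0,0,1.0],"turn":0,"jaw":220},{"xyz":[0,0,1.2],"turn":0,"jaw":220},{"xyz":[0,0,1.2],"turn":0,"jaw":120},{"xyz":[0,0,1.2],"turn":0,"jaw":80}]'

```text
clock: 6.63
position: [0.4057, -0.3455, 0.0127]
ee_rot: [-3.117, 0.328, 0.001]
force: [-0.5, 1.1, 0.5]
width: 0.356
```

```bash
python3 - <<'E'
from h import *
plan([0.4046,-0.345],0.08,82)
E
```

```text
t=6.63 pos [ 0.406 -0.345  0.013] yaw -102.0 -> xyz cm [-0.12 -0.07 -6.73] turn -4.0 rows>= 2 F [-0.5  1.1  0.5] w 0.356 q [-0.12  0.94  1.2   2.06 -1.1   1.01 -0.1 ]
```

Request:
arm_command --deltas '[{"xyz":[0,0,0],"turn":0,"jaw":70},{"xyz":[0,0,0],"turn":0,"jaw":70},{"xyz":[0,0,-4],"turn":0,"jaw":70},{"xyz":[0,0,-8],"turn":0,"jaw":70},{"xyz":[0,0,-9],"turn":-7,"jaw":70}]'

```text
clock: 7.05
position: [0.4059, -0.3488, 0.1069]
ee_rot: [-3.136, 0.144, -0.003]
force: [0.1, -1.2, -0.3]
width: 0.7
```

Request:
arm_command --deltas '[{"xyz":[0,0,-1],"turn":-7,"jaw":70},{"xyz":[0,0,-1],"turn":-14,"jaw":70},{"xyz":[0,0,-1],"turn":-21,"jaw":70},{"xyz":[0,0,-1],"turn":-28,"jaw":70},{"xyz":[0,0,-1],"turn":-35,"jaw":70}]'

```text
clock: 7.47
position: [0.4059, -0.3487, 0.1169]
ee_rot: [-3.032, -0.817, -0.004]
force: [0.6, -0.0, -0.2]
width: 0.727
```

Request:
arm_command --deltas '[{"xyz":[0,0,0],"turn":-7,"jaw":70},{"xyz":[0,0,0],"turn":-14,"jaw":70},{"xyz":[0,0,0],"turn":-21,"jaw":70},{"xyz":[0,0,0],"turn":-28,"jaw":70},{"xyz":[0,0,0],"turn":-35,"jaw":70}]'

```text
clock: 7.88
position: [0.4058, -0.3487, 0.1169]
ee_rot: [-2.64, -1.701, -0.005]
force: [-0.1, -0.2, -0.1]
width: 0.73
```

Request:
arm_command --deltas '[{"xyz":[0,0,0],"turn":-7,"jaw":70},{"xyz":[0,0,0],"turn":-14,"jaw":70},{"xyz":[0,0,0],"turn":-21,"jaw":70},{"xyz":[0,0,0],"turn":-28,"jaw":70},{"xyz":[0,0,0],"turn":-35,"jaw":70}]'

```text
clock: 8.3
position: [0.4057, -0.3487, 0.1169]
ee_rot: [1.998, 2.424, 0.005]
force: [-0.4, 0.6, -0.7]
width: 0.728
```

```bash
python3 - <<'E'
from h import *
plan([0.4056,-0.3455],0.10,78)
E
```

```text
t=8.30 pos [ 0.406 -0.349  0.117] yaw 11.0 -> xyz cm [0.31 0.05 1.69] turn -67.0 rows>= 10 F [-0.4  0.6 -0.7] w 0.728 q [ 0.05  0.51  0.8   1.97 -0.48  0.86  1.29]
```

Request:
arm_command --deltas '[{"xyz":[0.3,0,0],"turn":-7,"jaw":70},{"xyz":[0.3,0,0],"turn":-14,"jaw":70},{"xyz":[0.3,0,0],"turn":-21,"jaw":70},{"xyz":[0.3,0,0],"turn":-28,"jaw":70},{"xyz":[0.3,0,0],"turn":-35,"jaw":70}]'

```text
clock: 8.72
position: [0.4049, -0.3458, 0.1168]
ee_rot: [1.165, 2.916, 0.004]
force: [-0.1, -0.7, -0.5]
width: 0.728
```

Request:
arm_command --deltas '[{"xyz":[0,0,0],"turn":-7,"jaw":70},{"xyz":[0,0,0],"turn":-14,"jaw":70},{"xyz":[0,0,0],"turn":-21,"jaw":70},{"xyz":[0,0,0],"turn":-28,"jaw":70},{"xyz":[0,0,0],"turn":-32,"jaw":70}]'

```text
clock: 9.13
position: [0.4047, -0.3459, 0.1168]
ee_rot: [0.304, 3.124, 0.003]
force: [0.8, 0.4, -0.1]
width: 0.723
```

```bash
python3 - <<'E'
from h import *
plan([0.4056,-0.3455],0.012,78)
im=snap('top','t2.png');W=cloud(im);X=W.reshape(-1,3)
im=snap('wrist','w4.png');W=cloud(im);X=W.reshape(-1,3)
F=X[(X[:,2]>0.015)&(X[:,2]<0.037)&(X[:,0]>0.25)&(X[:,0]<0.42)&(X[:,1]<-0.25)&(X[:,1]>-0.45)]
r=cv2.minAreaRect(F[:,:2].astype(np.float32));print(len(F),r)
E
```

```text
t=9.13 pos [ 0.405 -0.346  0.117] yaw 78.9 -> xyz cm [-0.06  0.03 10.48] turn 0.9 rows>= 3 F [ 0.8  0.4 -0.1] w 0.723 q [ 0.26  0.43  0.47  1.96 -0.27  0.81  2.25]
4024 ((0.3803282380104065, -0.3399600386619568), (0.02413511648774147, 0.08536284416913986), 77.65518951416016)
```

View pics/t2.png

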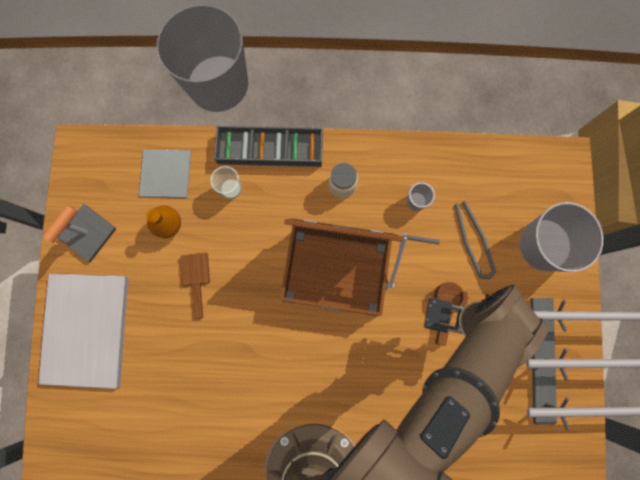

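View pics/w4.png

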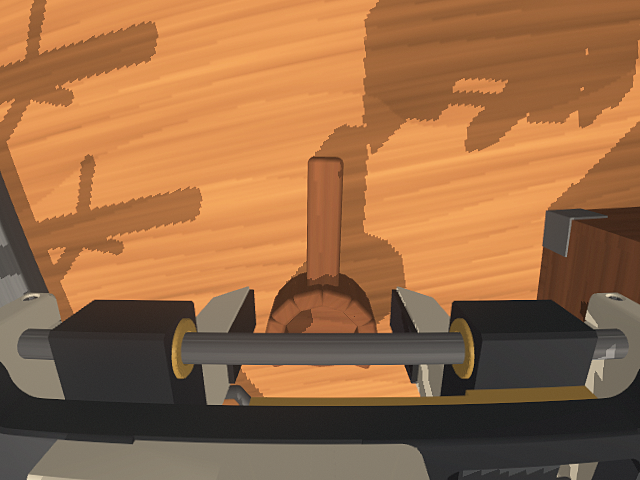

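The top view shows the former turned in place, with its head at (450,293) and handle at (441,338). Nothing else has moved. In the wrist view the handle is centred at column 325, between fingers at 255 and 393.

Request:
arm_command --deltas '[{"xyz":[0,0,4],"turn":1,"jaw":70},{"xyz":[0,0,8],"turn":1,"jaw":70},{"xyz":[0,0,10.2],"turn":1,"jaw":70},{"xyz":[0,0,10.2],"turn":1,"jaw":70},{"xyz":[0,0,10.2],"turn":1,"jaw":220}]' --force 25

```text
clock: 9.65
position: [0.4041, -0.3455, 0.0143]
ee_rot: [0.344, 3.123, 0.005]
force: [-0.0, 0.7, 1.2]
width: 0.692
```

Request:
arm_command --deltas '[{"xyz":[0,0,0],"turn":0,"jaw":220},{"xyz":[0,0,0],"turn":0,"jaw":220},{"xyz":[0,0,0],"turn":0,"jaw":220},{"xyz":[0,0,0],"turn":0,"jaw":220},{"xyz":[0,0,0],"turn":0,"jaw":220}]'

```text
clock: 10.07
position: [0.4046, -0.3457, 0.0151]
ee_rot: [0.344, 3.121, 0.004]
force: [-0.8, 0.3, -0.2]
width: 0.342
```

Request:
arm_command --deltas '[{"xyz":[0,0,-3],"turn":0,"jaw":220},{"xyz":[0,0,-7],"turn":0,"jaw":220},{"xyz":[0,0,-11],"turn":0,"jaw":220},{"xyz":[0,0,-15],"turn":0,"jaw":220},{"xyz":[0,0,-16],"turn":0,"jaw":220}]'

```text
clock: 10.48
position: [0.4062, -0.3483, 0.1812]
ee_rot: [0.344, 3.114, -0.002]
force: [1.1, -0.5, -0.1]
width: 0.136
```

```bash
python3 - <<'E'
from h import *
print(c2w(-0.125,0), c2w(-0.02,0))
plan([0.385,-0.2],0.18,83)
plan(c2w(-0.125,0),0.18,83)
z=np.load('top0.npz');X=cloud(z).reshape(-1,3)
# lid angle from scene cloud
for f in ['scene0.npz']:
    X=cloud(np.load(f)).reshape(-1,3);X=X[~np.isnan(X[:,0])]
    P=np.array([np.r_[w2c(p),p[2]] for p in X[(X[:,0]>0.5)&(X[:,0]<0.75)&(abs(X[:,1])<0.3)&(X[:,2]>0.13)&(X[:,2]<0.32)]])
    P=P[(abs(P[:,1])<0.12)]
    for a in np.arange(0.13,0.32,0.03):
        q=P[(P[:,2]>a)&(P[:,2]<a+.03)];print(round(a,2),len(q),np.percentile(q[:,0],[5,50,95]).round(3) if len(q) else '')
E
```

```text
[ 0.4009291 -0.0297878] [ 0.50514866 -0.04256605]
t=10.48 pos [ 0.406 -0.348  0.181] yaw 77.4 -> xyz cm [ 5.31 14.01  0.07] turn -5.6 rows>= 4 F [ 1.1 -0.5 -0.1] w 0.136 q [ 0.21  0.35  0.52  1.89 -0.22  0.95  2.19]
t=10.48 pos [ 0.406 -0.348  0.181] yaw 77.4 -> xyz cm [ 7.47 30.97  0.04] turn -5.6 rows>= 8 F [ 1.1 -0.5 -0.1] w 0.136 q [ 0.21  0.35  0.52  1.89 -0.22  0.95  2.19]
0.13 287 [0.109 0.112 0.115]
0.16 312 [0.103 0.106 0.11 ]
0.19 335 [0.096 0.1   0.103]
0.22 337 [0.09  0.093 0.096]
0.25 347 [0.084 0.087 0.09 ]
0.28 597 [0.068 0.079 0.084]
0.31 72 [0.069 0.076 0.08 ]
```

The jaws hadn't finished closing before I lifted, so I'm looking again.

Request:
arm_command --deltas '[{"xyz":[0,0,3],"turn":0,"jaw":70},{"xyz":[0,0,6],"turn":0,"jaw":70},{"xyz":[0,0,6],"turn":0,"jaw":70},{"xyz":[0,0,6],"turn":0,"jaw":70},{"xyz":[0,0,6],"turn":0,"jaw":70}]'

```text
clock: 10.9
position: [0.4067, -0.3487, 0.122]
ee_rot: [0.345, 3.114, -0.002]
force: [0.5, -0.1, 0.7]
width: 0.452
```

```bash
python3 - <<'E'
from h import *
plan([0.4052,-0.3455],0.015,78)
im=snap('wrist','w5.png');W=cloud(im);X=W.reshape(-1,3)
F=X[(X[:,2]>0.015)&(X[:,2]<0.037)&(X[:,0]>0.25)&(X[:,0]<0.42)&(X[:,1]<-0.25)&(X[:,1]>-0.45)]
r=cv2.minAreaRect(F[:,:2].astype(np.float32));print(len(F),r)
E
```

```text
t=10.90 pos [ 0.407 -0.349  0.122] yaw 77.4 -> xyz cm [ 0.31  0.29 10.69] turn -0.6 rows>= 3 F [ 0.5 -0.1  0.7] w 0.452 q [ 0.25  0.43  0.49  1.95 -0.28  0.82  2.24]
3923 ((0.38055220246315, -0.3392913341522217), (0.024045033380389214, 0.08560185134410858), 77.50485229492188)
```

View pics/w5.png

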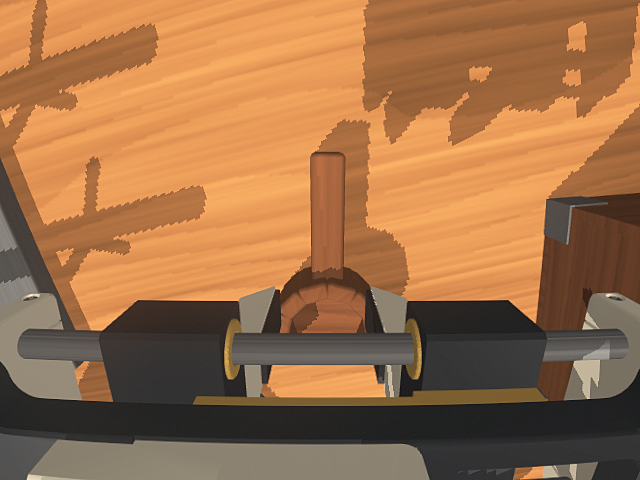

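The former hasn't moved; its handle is at column 328. I'm descending again, with more time for the jaws to close.

Request:
arm_command --deltas '[{"xyz":[0.3,0.3,3],"turn":-0.6,"jaw":70},{"xyz":[0.3,0.3,6],"turn":-0.6,"jaw":70},{"xyz":[0.3,0.3,9],"turn":-0.6,"jaw":70},{"xyz":[0.3,0.3,10.7],"turn":-0.6,"jaw":70},{"xyz":[0.3,0.3,10.7],"turn":-0.6,"jaw":220}]' --force 25

```text
clock: 11.37
position: [0.4048, -0.3448, 0.0133]
ee_rot: [0.329, 3.118, -0.0]
force: [-0.1, 0.5, -0.5]
width: 0.69
```

Request:
arm_command --deltas '[{"xyz":[0,0,0],"turn":0,"jaw":220},{"xyz":[0,0,0],"turn":0,"jaw":220},{"xyz":[0,0,0],"turn":0,"jaw":220},{"xyz":[0,0,0],"turn":0,"jaw":220},{"xyz":[0,0,0],"turn":0,"jaw":220}]'

```text
clock: 11.78
position: [0.4054, -0.3452, 0.0144]
ee_rot: [0.328, 3.116, -0.001]
force: [0.0, 0.0, -0.1]
width: 0.338
```

Request:
arm_command --deltas '[{"xyz":[0,0,0],"turn":0,"jaw":220},{"xyz":[0,0,0],"turn":0,"jaw":220},{"xyz":[0,0,0],"turn":0,"jaw":220}]'

```text
clock: 12.03
position: [0.4058, -0.3454, 0.015]
ee_rot: [0.328, 3.115, -0.002]
force: [0.1, 0.7, 7.2]
width: 0.26
```

Request:
arm_command --deltas '[{"xyz":[0,0,-1],"turn":0,"jaw":220},{"xyz":[0,0,-4],"turn":0,"jaw":220},{"xyz":[0,0,-8],"turn":0,"jaw":220},{"xyz":[0,0,-12],"turn":0,"jaw":220},{"xyz":[0,0,-15],"turn":0,"jaw":220}]'

```text
clock: 12.45
position: [0.4041, -0.3455, 0.1682]
ee_rot: [0.329, 3.114, -0.003]
force: [0.4, -0.2, -3.0]
width: 0.261
```

```bash
python3 - <<'E'
from h import *
plan([0.385,-0.2],0.18,83)
plan(c2w(-0.14,0),0.18,83)
E
```

```text
t=12.45 pos [ 0.404 -0.346  0.168] yaw 77.9 -> xyz cm [ 4.9  13.83 -1.25] turn -5.1 rows>= 4 F [ 0.4 -0.2 -3. ] w 0.261 q [ 0.21  0.36  0.53  1.92 -0.23  0.91  2.21]
t=12.45 pos [ 0.404 -0.346  0.168] yaw 77.9 -> xyz cm [ 8.39 30.67 -1.3 ] turn -5.1 rows>= 8 F [ 0.4 -0.2 -3. ] w 0.261 q [ 0.21  0.36  0.53  1.92 -0.23  0.91  2.21]
```

Request:
arm_command --deltas '[{"xyz":[1.2,3.5,-1],"turn":-2,"jaw":220},{"xyz":[2.4,7,-1],"turn":-5,"jaw":220},{"xyz":[3.6,10.5,-1],"turn":-5,"jaw":220},{"xyz":[4.8,14,-1],"turn":-5,"jaw":220},{"xyz":[5.7,17.5,-1],"turn":-5,"jaw":220}]'

```text
clock: 12.87
position: [0.3833, -0.1609, 0.1778]
ee_rot: [0.194, 3.126, -0.003]
force: [0.1, 0.9, -2.1]
width: 0.263
```

```bash
python3 - <<'E'
from h import *
plan(c2w(-0.12,0),0.175,83)
E
```

```text
t=12.87 pos [ 0.383 -0.161  0.178] yaw 82.9 -> xyz cm [-0.63 13.23  0.26] turn -0.1 rows>= 4 F [ 0.1  0.9 -2.1] w 0.263 q [-0.14  0.14  0.46  2.15 -0.08  0.86  1.82]
```

Request:
arm_command --deltas '[{"xyz":[0,4,0],"turn":0,"jaw":220},{"xyz":[0,8,0],"turn":0,"jaw":220},{"xyz":[-0.6,12,0],"turn":0,"jaw":220},{"xyz":[-3,13.5,0],"turn":0,"jaw":220},{"xyz":[-6,13.5,0],"turn":0,"jaw":220}]'

```text
clock: 13.28
position: [0.4588, -0.0293, 0.1785]
ee_rot: [0.183, 3.128, 0.0]
force: [0.7, 0.7, -1.4]
width: 0.26
```

```bash
python3 - <<'E'
from h import *
plan(c2w(-0.02,0),0.175,83)
im=snap('wrist','w6.png');np.savez('w6.npz',**im);snap('scene','s6.png')
W=cloud(im);o=observe();Rm=R.from_rotvec(o['ee_rot']).as_matrix()
T=(W.reshape(-1,3)-o['position'])@Rm
m=(abs(T[:,1])<0.03)&(T[:,2]>-0.03)&(T[:,2]<0.03)&(T[:,0]>0.02)&(T[:,0]<0.12)
q=T[m];print(len(q),q.min(0),q.max(0),np.percentile(q[:,0],[1,50,99]))
X=W.reshape(-1,3);m=abs(X[:,2]-0.11)<0.005;P=np.array([w2c(p) for p in X[m]]);print(len(P),P.min(0),P.max(0))
E
```

```text
t=13.28 pos [ 0.459 -0.029  0.178] yaw 83.3 -> xyz cm [-4.76 -0.77  0.39] turn 0.3 rows>= 2 F [ 0.7  0.7 -1.4] w 0.260 q [-0.34  0.21  0.35  2.05 -0.09  0.88  1.51]
7705 [ 0.02000732 -0.00811259 -0.0220176 ] [0.07429644 0.01612583 0.01075906] [0.02063802 0.04979293 0.07412383]
7058 [-0.10067946 -0.14805125] [-0.01052238  0.13043922]
```

View pics/w6.png

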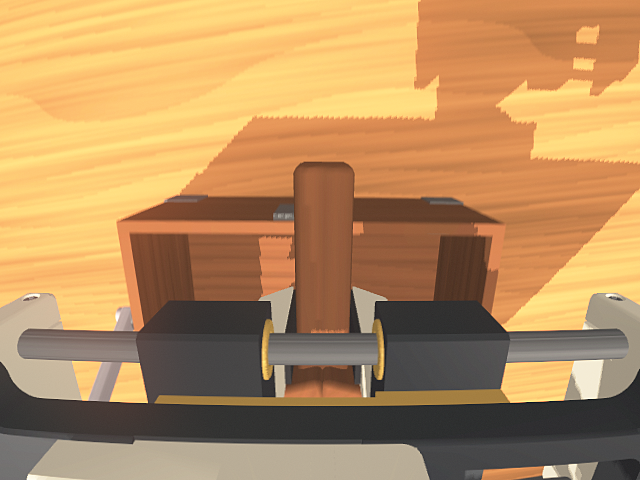

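View pics/s6.png

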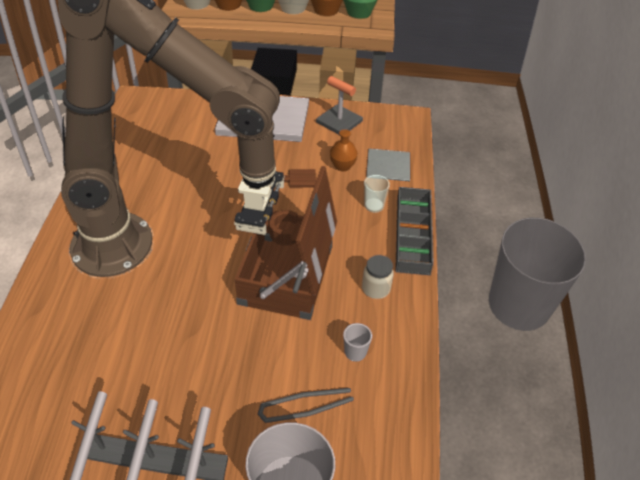

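```bash
python3 - <<'E'
from h import *
im=np.load('w6.npz');W=cloud(im);o=observe();Rm=R.from_rotvec(o['ee_rot']).as_matrix()
T=(W-o['position'])@Rm
for v in range(160,300,10):
    r=T[v,305:345];print(v,np.round(np.nanmedian(r,0),4))
cols=T[:,324];m=(T[...,0]>0.025)&(T[...,0]<0.068)&(abs(T[...,1]-0.003)<0.008)&(T[...,2]<0)
q=T[m];A=np.c_[q[:,:2],np.ones(len(q))];print(np.linalg.lstsq(A,q[:,2],rcond=None)[0],Rm.round(3))
m=(T[...,0]>0.03)&(T[...,0]<0.07)&(abs(T[...,1])<0.03)&(T[...,2]<-0.012);print(cv2.minAreaRect(T[m][:,:2].astype(np.float32)))
E
```

```text
160 [0.069  0.0065 0.1777]
170 [ 0.0724  0.0044 -0.0195]
180 [ 0.0686  0.0044 -0.02  ]
190 [ 0.0647  0.0045 -0.0196]
200 [ 0.0608  0.0045 -0.0198]
210 [ 0.0569  0.0043 -0.0199]
220 [ 0.0528  0.0045 -0.0196]
230 [ 0.0487  0.0044 -0.0196]
240 [ 0.0446  0.0048 -0.0199]
250 [ 0.0403  0.0046 -0.0195]
260 [ 0.0359  0.0046 -0.0193]
270 [ 0.0315  0.0047 -0.0193]
280 [ 0.0271  0.0047 -0.0192]
290 [ 0.0226  0.0047 -0.0193]
[ 2.73542478 -0.02636475 -0.17463111] [[-0.992  0.122  0.013]
 [ 0.122  0.993 -0.004]
 [-0.013 -0.002 -1.   ]]
((0.04999421536922455, 2.4400651454925537e-07), (0.059995926916599274, 0.03998786211013794), 89.99864959716797)
```

Request:
arm_command --deltas '[{"xyz":[0,-0.4,0],"turn":0,"jaw":220},{"xyz":[0,-0.4,0],"turn":0,"jaw":220}]'

```text
clock: 13.55
position: [0.4627, -0.0387, 0.1791]
ee_rot: [0.192, 3.123, -0.006]
force: [0.1, -0.0, -2.1]
width: 0.259
```

```bash
python3 - <<'E'
from h import *
o=observe();im=snap('wrist');W=cloud(im);o2=observe();print(o['position'],o2['position'])
Rm=R.from_rotvec(o['ee_rot']).as_matrix();T=(W-o['position'])@Rm
print(Rm.T@(im['cam_to_world'][:3,3]-o['position']))
m=(T[...,2]<-0.012)&(T[...,2]>-0.025)&(T[...,0]>0.02)&(T[...,0]<0.09)&(abs(T[...,1])<0.025)
q=T[m]; h=q[(q[:,0]>0.04)];print(np.percentile(h[:,0],99.5),h[:,0].max(),np.percentile(h[:,1],[1,99]))
print('end in chest',[np.round(w2c(p),4) for p in W[m][q[:,0]>h[:,0].max()-0.0015][:3]], 'tcp chest',w2c(o['position']))
X=W.reshape(-1,3);m=abs(X[:,2]-0.11)<0.004;P=np.array([w2c(p) for p in X[m]]);print(len(P),np.percentile(P,[.3,99.7],axis=0))
plan(c2w(-0.013,0.0),0.175,83)
E
```

```text
[ 0.46271339 -0.0387415   0.17913148] [ 0.46230577 -0.03852702  0.17907797]
[ 0.07664089  0.00028506 -0.15821343]
0.0688709393775632 0.06898071891060797 [-0.01112794  0.01226212]
end in chest [array([-0.1315, -0.0096]), array([-0.1315, -0.0092]), array([-0.1315, -0.0088])] tcp chest [-0.06258529 -0.00136814]
7130 [[-0.09681149 -0.14627243]
 [-0.01027768  0.12965074]]
t=13.60 pos [ 0.462 -0.039  0.179] yaw 82.9 -> xyz cm [-5.    0.13  0.47] turn -0.1 rows>= 2 F [-0.2  0.2 -2.8] w 0.259 q [-0.33  0.22  0.35  2.05 -0.09  0.88  1.52]
```

```bash
python3 - <<'E'
from h import *
for n in ['wrist','top']:
    im=snap(n) if n=='wrist' else np.load('top0.npz');W=cloud(im);X=W.reshape(-1,3);X=X[~np.isnan(X[:,0])]
    P=np.c_[np.array([w2c(p) for p in X]),X[:,2]]
    for ys in [(-.12,-.06),(.03,.08),(.08,.12)]:
        m=(P[:,1]>ys[0])&(P[:,1]<ys[1])&(P[:,0]>-.14)&(P[:,0]<-0.06)
        f=P[m&(P[:,2]>.03)&(P[:,2]<.1)&(P[:,0]<-0.097)]
        b=P[m&(P[:,2]>.03)&(P[:,2]<.1)&(P[:,0]>-0.097)]
        r=P[m&(abs(P[:,2]-.11)<.003)]
        print(n,ys,'face',len(f),np.median(f[:,0]) if len(f) else 0,'inner',len(b),np.median(b[:,0]) if len(b) else 0,'rim',len(r),np.percentile(r[:,0],[2,50,98]) if len(r) else 0)
    # side walls inner
    for sgn in (-1,1):
        m=(P[:,1]*sgn>.11)&(P[:,1]*sgn<.14)&(P[:,0]>-.07)&(P[:,0]<0.03)&(abs(P[:,2]-.11)<.003);r=P[m]
        print('side',sgn,len(r),np.percentile(r[:,1],[2,50,98]) if len(r) else 0)
E
```

```text
wrist (-0.12, -0.06) face 41 -0.09773672278647562 inner 1192 -0.09642879893961193 rim 1119 [-0.09675268 -0.09288128 -0.08868168]
wrist (0.03, 0.08) face 0 0 inner 948 -0.09608736943330495 rim 964 [-0.0961688  -0.09253289 -0.08844957]
wrist (0.08, 0.12) face 0 0 inner 859 -0.09534990952432312 rim 735 [-0.09552435 -0.09192108 -0.08742399]
side -1 864 [-0.13020477 -0.12565919 -0.12209859]
side 1 897 [0.12112197 0.124859   0.12933034]
top (-0.12, -0.06) face 0 0 inner 48 -0.08116491089791389 rim 57 [-0.09594566 -0.09207918 -0.08835316]
top (0.03, 0.08) face 0 0 inner 8 -0.09512026882087324 rim 52 [-0.09500932 -0.09126421 -0.08724313]
top (0.08, 0.12) face 0 0 inner 47 -0.07731050344357945 rim 41 [-0.09490293 -0.09070249 -0.0872558 ]
side -1 101 [-0.13086577 -0.12663218 -0.1225731 ]
side 1 102 [0.12135692 0.12545279 0.12935677]
```

```bash
python3 - <<'E'
from h import *
print(c2w(.0037,-.0003))
E
sed -i 's/^C=.*/C=np.array([0.5286,-0.0458]);YAW=-0.132/' h.py
python3 - <<'E'
from h import *
plan(c2w(-0.018,0.0),0.175,90-7.56)
E
```

```text
[ 0.52863599 -0.04574805]
t=13.65 pos [ 0.462 -0.038  0.179] yaw 82.9 -> xyz cm [-4.88  0.09  0.47] turn 0.5 rows>= 2 F [-1.1  0.1 -2.6] w 0.259 q [-0.33  0.22  0.35  2.05 -0.09  0.88  1.52]
```

Request:
arm_command --deltas '[{"xyz":[-2,0.1,0],"turn":0.5,"jaw":220},{"xyz":[-4,0.1,0],"turn":0.5,"jaw":220},{"xyz":[-4.9,0.1,0],"turn":0.5,"jaw":220},{"xyz":[-4.9,0.1,0],"turn":0.5,"jaw":220},{"xyz":[-4.9,0.1,0],"turn":0.5,"jaw":220}]'

```text
clock: 14.07
position: [0.5102, -0.0437, 0.1794]
ee_rot: [0.208, 3.123, -0.005]
force: [0.6, -0.2, -2.8]
width: 0.261
```

```bash
python3 - <<'E'
from h import *
im=snap('wrist','w7.png');W=cloud(im);X=W.reshape(-1,3)
P=np.c_[np.array([w2c(p) for p in X]),X[:,2]]
o=observe();print('tcp chest',w2c(o['position']))
h=P[(abs(P[:,1])<.02)&(P[:,2]>.185)&(P[:,2]<.21)&(P[:,0]<-.03)];print('handle end',np.percentile(h[:,0],.5),np.percentile(h[:,1],[1,99]))
r=P[(abs(P[:,2]-.11)<.003)&(P[:,0]<-.08)&(P[:,0]>-.11)&(abs(P[:,1])<.11)];print('rim',np.percentile(r[:,0],[2,98]))
r=P[(P[:,2]>0.03)&(P[:,2]<.1)&(P[:,0]<-.08)&(P[:,0]>-.1)&(abs(P[:,1])<.11)];print('inner',len(r),np.percentile(r[:,0],[2,50,98]) if len(r) else 0)
plan(c2w(-0.018,0.0),0.06,90-7.56)
E
```

```text
tcp chest [-0.01866585 -0.00020316]
handle end -0.08749468840828975 [-0.01182064  0.01196732]
rim [-0.09973226 -0.09171103]
inner 233 [-0.08956227 -0.08486002 -0.08046904]
t=14.12 pos [ 0.51  -0.044  0.18 ] yaw 82.4 -> xyz cm [ 0.08  0.05 11.96] turn -0.0 rows>= 3 F [-0.2 -0.6 -2.8] w 0.256 q [-0.3   0.3   0.36  1.94 -0.13  0.91  1.55]
```

View pics/w7.png

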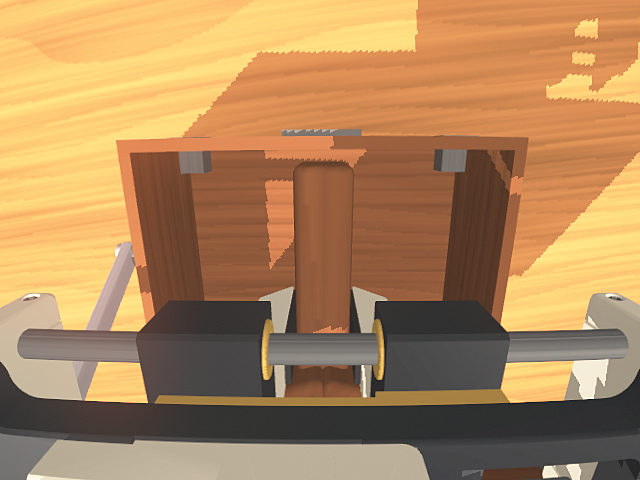

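The wrist view shows the handle end at (323,163), inside the front rim, whose inner edge is at row 152. The side walls are clear, so I'm lowering.

Request:
arm_command --deltas '[{"xyz":[0,0,2.5],"turn":0,"jaw":220},{"xyz":[0,0,5],"turn":0,"jaw":220},{"xyz":[0,0,7.5],"turn":0,"jaw":220},{"xyz":[0,0,7.5],"turn":0,"jaw":220},{"xyz":[0,0,7.5],"turn":0,"jaw":220}]'

```text
clock: 14.53
position: [0.5096, -0.0439, 0.1043]
ee_rot: [0.208, 3.125, -0.005]
force: [-0.3, -0.2, -3.1]
width: 0.261
```

```bash
python3 - <<'E'
from h import *
plan(c2w(-0.018,0.0),0.026,90-7.56)
E
```

```text
t=14.53 pos [ 0.51  -0.044  0.104] yaw 82.4 -> xyz cm [-0.04  0.08  7.83] turn -0.0 rows>= 2 F [-0.3 -0.2 -3.1] w 0.261 q [-0.27  0.4   0.33  2.02 -0.18  0.74  1.6 ]
```

Request:
arm_command --deltas '[{"xyz":[0,0,2],"turn":0,"jaw":220},{"xyz":[0,0,4],"turn":0,"jaw":220},{"xyz":[0,0.1,5.5],"turn":0,"jaw":220},{"xyz":[0,0.1,5.5],"turn":0,"jaw":220}]'

```text
clock: 14.87
position: [0.5096, -0.0428, 0.0488]
ee_rot: [0.207, 3.126, -0.005]
force: [-0.9, 0.4, -2.1]
width: 0.257
```

```bash
python3 - <<'E'
from h import *
plan(c2w(-0.018,0.0),0.026,90-7.56)
E
```

```text
t=14.87 pos [ 0.51  -0.043  0.049] yaw 82.4 -> xyz cm [-0.1  -0.04  2.29] turn -0.0 rows>= 1 F [-0.9  0.4 -2.1] w 0.257 q [-0.24  0.49  0.29  2.06 -0.23  0.61  1.64]
```

Request:
arm_command --deltas '[{"xyz":[-0.1,0,1],"turn":0,"jaw":220},{"xyz":[-0.1,0,1.8],"turn":0,"jaw":220},{"xyz":[-0.1,0,2.2],"turn":0,"jaw":220},{"xyz":[-0.1,0,2.3],"turn":0,"jaw":220},{"xyz":[-0.1,0,2.4],"turn":0,"jaw":220}]'

```text
clock: 15.28
position: [0.511, -0.0431, 0.0251]
ee_rot: [0.208, 3.126, -0.005]
force: [-0.4, -0.9, -2.4]
width: 0.257
```

```bash
python3 - <<'E'
from h import *
plan(c2w(-0.018,0.0),0.023,90-7.56)
E
```

```text
t=15.28 pos [ 0.511 -0.043  0.025] yaw 82.4 -> xyz cm [ 0.02 -0.04  0.21] turn -0.0 rows>= 1 F [-0.4 -0.9 -2.4] w 0.257 q [-0.22  0.53  0.27  2.07 -0.25  0.56  1.66]
```

Still carrying it, about 2 mm above the floor. I'll lower until it touches, then release.

Request:
arm_command --deltas '[{"xyz":[0,0,0.15],"turn":0,"jaw":220},{"xyz":[0,0,0.25],"turn":0,"jaw":220},{"xyz":[0,0,0.25],"turn":0,"jaw":150},{"xyz":[0,0,0.25],"turn":0,"jaw":120},{"xyz":[0,0,0.25],"turn":0,"jaw":120}]'

```text
clock: 15.7
position: [0.5114, -0.0431, 0.0229]
ee_rot: [0.208, 3.125, -0.005]
force: [-0.0, 0.8, 0.5]
width: 0.427
```

Request:
arm_command --deltas '[{"xyz":[0,0,0],"turn":0,"jaw":110},{"xyz":[0,0,-1],"turn":0,"jaw":110},{"xyz":[0,0,-4],"turn":0,"jaw":110},{"xyz":[0,0,-8],"turn":0,"jaw":110},{"xyz":[0,0,-12],"turn":0,"jaw":110}]'

```text
clock: 16.12
position: [0.5093, -0.043, 0.1444]
ee_rot: [0.208, 3.127, -0.006]
force: [1.2, 0.6, 0.2]
width: 0.57
```

Request:
arm_command --deltas '[{"xyz":[1,0,-4],"turn":0,"jaw":110},{"xyz":[3,0,-8],"turn":0,"jaw":110},{"xyz":[6,0,-10],"turn":0,"jaw":110},{"xyz":[9,0,-12],"turn":0,"jaw":110},{"xyz":[9,0,-12],"turn":0,"jaw":110}]'

```text
clock: 16.53
position: [0.4162, -0.0306, 0.2678]
ee_rot: [0.209, 3.123, -0.001]
force: [-0.4, -0.7, -0.4]
width: 0.569
```

```bash
python3 - <<'E'
from h import *
plan(c2w(-0.018,0.0),0.023,90-7.56)
im=snap('wrist','w8.png');W=cloud(im);X=W.reshape(-1,3)
P=np.c_[np.array([w2c(p) for p in X]),X[:,2]]
P=P[(abs(P[:,1])<.016)&(P[:,0]>-.09)&(P[:,0]<.0)&(P[:,2]<.08)]
for a in np.arange(-.09,0,.01):
    q=P[(P[:,0]>a)&(P[:,0]<a+.01)]; print(round(a,2),len(q),np.median(q[abs(q[:,1])<.008][:,2]) if len(q) else 0)
snap('top','t8.png')
E
```

```text
t=16.53 pos [ 0.416 -0.031  0.268] yaw 82.3 -> xyz cm [-9.270e+00 -1.000e-02  2.458e+01] turn -0.1 rows>= 7 F [-0.4 -0.7 -0.4] w 0.569 q [-0.41  0.03  0.37  2.01 -0.01  1.1   1.4 ]
-0.09 0 0
-0.08 4 0.042804657551039016
-0.07 181 0.04218054148008038
-0.06 208 0.042049665407648096
-0.05 201 0.04223359714246544
-0.04 187 0.04222648300958623
-0.03 198 0.04232052524267471
-0.02 184 0.04219339644214046
-0.01 189 0.04237060751364902
```

View pics/w8.png

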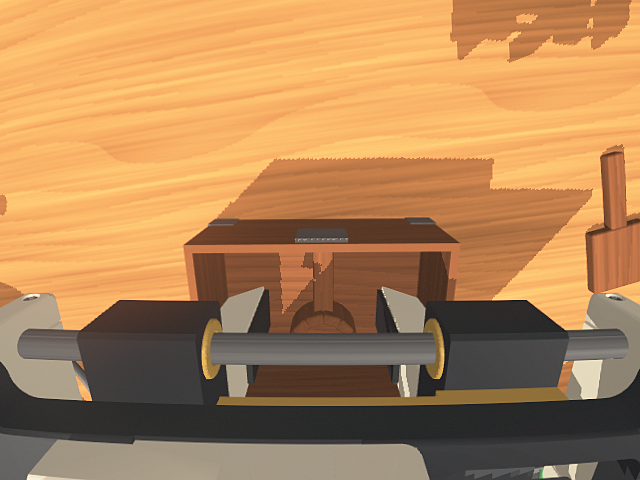

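View pics/t8.png

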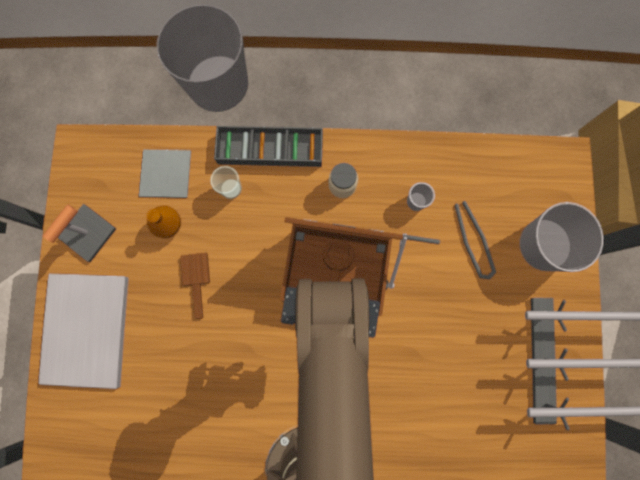

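The former stands level in the chest: its handle top is at z = 0.042 all along, which is floor 8 + 34 mm. The top view shows its head at (338,255) and the bystanders unmoved. The stay is next.

```bash
python3 - <<'E'
from h import *
print(c2w(.084,-.205),c2w(.084,-.19))
z=np.load('top0.npz');X=cloud(z).reshape(-1,3);P=np.c_[np.array([w2c(p) for p in X]),X[:,2]]
b=P[(P[:,2]>.225)&(P[:,2]<.26)&(P[:,1]<-.16)&(P[:,1]>-.25)&(P[:,0]>.04)&(P[:,0]<.13)]
for a in np.arange(-.24,-.16,.02):
    q=b[(b[:,1]>a)&(b[:,1]<a+.02)];print(round(a,2),len(q),np.median(q,0).round(4),q[:,2].max())
plan(c2w(-.10,-.205),0.31,-7.56)
E
```

```text
[ 0.58488777 -0.26007246] [ 0.58686202 -0.24520295]
-0.24 13 [ 0.0851 -0.2227  0.2465] 0.24920932066633572
-0.22 43 [ 0.0845 -0.2102  0.2464] 0.2516099391915527
-0.2 45 [ 0.0849 -0.1896  0.2465] 0.2510178927367783
-0.18 42 [ 0.0845 -0.1699  0.2468] 0.2524246408914437
t=16.63 pos [ 0.419 -0.03   0.265] yaw 82.4 -> xyz cm [ -1.12 -20.59  -4.43] turn 90.0 rows>= 13 F [-0.6  0.4 -0.4] w 0.572 q [-0.41  0.04  0.37  2.01 -0.01  1.09  1.4 ]
```

Request:
arm_command --deltas '[{"xyz":[0,-4,-2],"turn":7,"jaw":110},{"xyz":[0,-8,-4],"turn":14,"jaw":110},{"xyz":[-1.1,-12,-4.4],"turn":21,"jaw":110},{"xyz":[-1.1,-16,-4.4],"turn":28,"jaw":110},{"xyz":[-1.1,-20,-4.4],"turn":35,"jaw":110}]'

```text
clock: 17.05
position: [0.4039, -0.2297, 0.31]
ee_rot: [1.144, 2.913, 0.001]
force: [1.4, 0.5, -0.3]
width: 0.566
```

Request:
arm_command --deltas '[{"xyz":[0,0,0],"turn":7,"jaw":110},{"xyz":[0,0,0],"turn":14,"jaw":110},{"xyz":[0,0,0],"turn":21,"jaw":110},{"xyz":[0,0,0],"turn":28,"jaw":110},{"xyz":[0,0,0],"turn":35,"jaw":110}]'

```text
clock: 17.47
position: [0.4042, -0.2302, 0.3093]
ee_rot: [1.977, 2.428, 0.004]
force: [-0.2, 0.7, 0.1]
width: 0.566
```

```bash
python3 - <<'E'
from h import *
plan(c2w(.0847,-.205),0.31,-7.56)
E
```

```text
t=17.47 pos [ 0.404 -0.23   0.309] yaw 11.7 -> xyz cm [-6.61 17.16  0.11] turn 19.3 rows>= 5 F [-0.2  0.7  0.1] w 0.566 q [-0.2   0.09  0.66  1.86 -0.06  1.2   0.69]
```

Request:
arm_command --deltas '[{"xyz":[-1.6,4,0],"turn":7,"jaw":110},{"xyz":[-3.2,8,0],"turn":14,"jaw":110},{"xyz":[-4.8,12,0],"turn":19.3,"jaw":110},{"xyz":[-6.6,16,0],"turn":19.3,"jaw":110},{"xyz":[-6.6,17.2,0],"turn":19.3,"jaw":110}]'

```text
clock: 17.88
position: [0.5905, -0.2603, 0.3083]
ee_rot: [2.355, 2.065, 0.002]
force: [-1.4, 0.8, -0.7]
width: 0.563
```

```bash
python3 - <<'E'
from h import *
im=snap('wrist','w9.png')
plan(c2w(.0847,-.205),0.23,-7.56)
snap('scene','s9.png')
E
```

```text
t=17.93 pos [ 0.592 -0.259  0.308] yaw -7.4 -> xyz cm [-0.18 -0.69  7.78] turn 0.2 rows>= 2 F [ 1.4  2.3 -0.7] w 0.572 q [-0.11  0.47  0.7   1.44 -0.3   1.33  0.47]
```

View pics/w9.png

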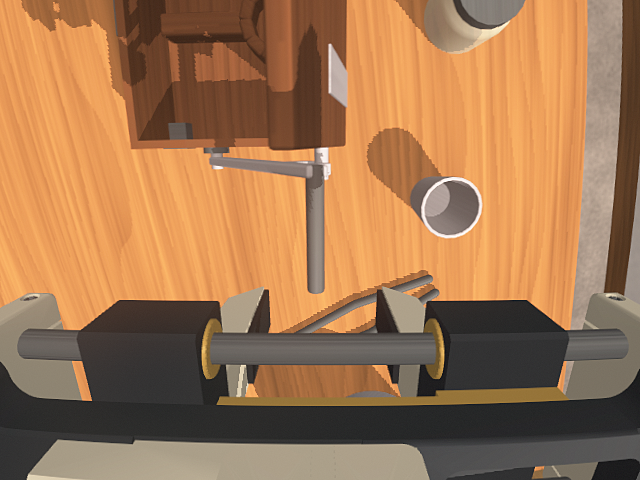

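View pics/s9.png

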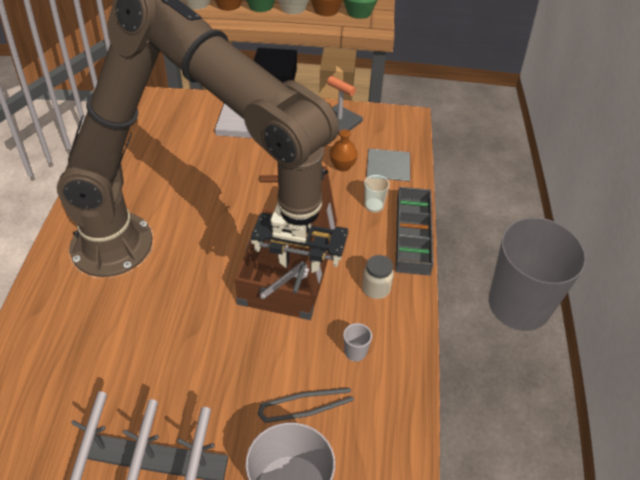

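The wrist view shows the bar from (316,180) to (316,292), near the middle of the jaws at columns 268 and 378. I'll check its position from the depth.

```bash
python3 - <<'E'
from h import *
im=snap('wrist');X=cloud(im).reshape(-1,3);P=np.c_[np.array([w2c(p) for p in X]),X[:,2]]
b=P[(P[:,2]>.225)&(P[:,2]<.27)&(P[:,1]<-.15)&(P[:,1]>-.26)&(P[:,0]>.04)&(P[:,0]<.13)]
print(np.percentile(b,[1,50,99],axis=0).round(4), b[:,2].max())
o=observe();print('tcp chest',w2c(o['position']))
plan(c2w(.085,-.205),0.23,-7.56)
E
```

```text
[[ 0.079  -0.2232  0.2423]
 [ 0.0848 -0.1844  0.2468]
 [ 0.0906 -0.1508  0.2489]] 0.24942443954424268
tcp chest [ 0.08635496 -0.20458004]
t=18.03 pos [ 0.587 -0.26   0.309] yaw -7.5 -> xyz cm [-0.   -0.19  7.87] turn 0.0 rows>= 2 F [-0.4  0.1  0.8] w 0.565 q [-0.11  0.46  0.7   1.45 -0.3   1.33  0.47]
```

Request:
arm_command --deltas '[{"xyz":[-0.2,-0.2,2.5],"turn":0,"jaw":110},{"xyz":[-0.2,-0.2,5],"turn":0,"jaw":110},{"xyz":[-0.2,-0.2,7.5],"turn":0,"jaw":110},{"xyz":[-0.2,-0.2,8],"turn":0,"jaw":240},{"xyz":[-0.2,-0.2,8],"turn":0,"jaw":240}]' --force 10

```text
clock: 18.45
position: [0.5838, -0.2619, 0.2271]
ee_rot: [2.359, 2.067, -0.003]
force: [-0.5, -0.5, 0.1]
width: 0.467
```

Request:
arm_command --deltas '[{"xyz":[0,0,0],"turn":0,"jaw":240},{"xyz":[0,0,0],"turn":0,"jaw":240},{"xyz":[0,0,0],"turn":0,"jaw":240},{"xyz":[0,0,0],"turn":0,"jaw":240},{"xyz":[0,0,0],"turn":0,"jaw":240}]'

```text
clock: 18.87
position: [0.5848, -0.2622, 0.2284]
ee_rot: [2.357, 2.066, -0.0]
force: [-0.9, 0.0, 1.6]
width: 0.128
```

Request:
arm_command --deltas '[{"xyz":[0,0,0],"turn":0,"jaw":240},{"xyz":[0,0,0],"turn":0,"jaw":240}]'

```text
clock: 19.03
position: [0.5847, -0.2622, 0.2285]
ee_rot: [2.357, 2.066, -0.0]
force: [-0.7, 1.1, 0.8]
width: 0.125
```

```bash
python3 - <<'E'
from h import *
o=observe();print('tcp chest',w2c(o['position']));plan(c2w(.085,-.205),0.23,-7.56)
off=o['position'][2]-0.243
b0=np.arctan2(.243-.09,.1047)
c0=w2c(o['position'])
for a in [.1,.2,.3,.4,.5,.6,.7,.8,.88]:
    dx=.184*(np.cos(b0+a)-np.cos(b0));dz=.184*(np.sin(b0+a)-np.sin(b0))
    print(a,'toolxyz cm', 0, round(dx*100,2), round(-dz*100,2))
E
```

```text
tcp chest [ 0.08410091 -0.20715622]
t=19.03 pos [ 0.585 -0.262  0.228] yaw -7.5 -> xyz cm [ 0.21  0.09 -0.15] turn 0.0 rows>= 1 F [-0.7  1.1  0.8] w 0.125 q [-0.1   0.51  0.67  1.57 -0.33  1.17  0.51]
0.1 toolxyz cm 0 -1.57 -0.96
0.2 toolxyz cm 0 -3.22 -1.76
0.3 toolxyz cm 0 -4.95 -2.39
0.4 toolxyz cm 0 -6.73 -2.85
0.5 toolxyz cm 0 -8.55 -3.12
0.6 toolxyz cm 0 -10.39 -3.22
0.7 toolxyz cm 0 -12.23 -3.12
0.8 toolxyz cm 0 -14.04 -2.85
0.88 toolxyz cm 0 -15.47 -2.5
```

The bar is gripped, with an opening of 11.5 mm. I'm following its arc.

Request:
arm_command --deltas '[{"xyz":[0,-0.8,-0.5],"turn":0,"jaw":240},{"xyz":[0,-1.6,-1.0],"turn":0,"jaw":240},{"xyz":[0,-2.4,-1.4],"turn":0,"jaw":240},{"xyz":[0,-3.2,-1.8],"turn":0,"jaw":240},{"xyz":[0,-4.1,-2.1],"turn":0,"jaw":240}]'

```text
clock: 19.45
position: [0.5437, -0.2569, 0.2503]
ee_rot: [2.356, 2.064, 0.001]
force: [3.7, -2.3, 3.4]
width: 0.126
```

```bash
cat > arc.py <<'E'
from h import *
o=observe();c=w2c(o['position']);print('tcp chest',c.round(4),o['position'][2].round(4),'F',o['force'].round(1),'w',o['width'].round(3),'q',o['joints'].round(2))
off=0.2285-0.243
now=np.arctan2(o['position'][2]-off-.09,c[0]+.02);b0=np.arctan2(.153,.1041);print('stay ~',now-b0, 'rad',np.hypot(o['position'][2]-off-.09,c[0]+.02))
for a in np.arange(now-b0+.06,.95,.06):
    t=np.array([-.02+.184*np.cos(b0+a),.09+off+.185*np.sin(b0+a)]);print(round(a,2),'y',round((t[0]-c[0])*100,1),'z',round(-(t[1]-o['position'][2])*100,1))
E
python3 arc.py
```

```text
Traceback (most recent call last):
  File "arc.py", line 2, in <module>
    o=observe();c=w2c(o['position']);print('tcp chest',c.round(4),o['position'][2].round(4),'F',o['force'].round(1),'w',o['width'].round(3),'q',o['joints'].round(2))
                                                                                                                        ^^^^^^^^^^^^^^^^
AttributeError: 'float' object has no attribute 'round'
```

```bash
sed -i "s/o\['width'\].round(3)/o['width']/; s/o\['position'\]\[2\].round(4)/o['position'][2]/" arc.py; python3 arc.py
```

```text
tcp chest [ 0.0428 -0.2073] 0.25033567660587003 F [ 3.7 -2.3  3.4] w 0.12554268167131746 q [-0.13  0.42  0.69  1.65 -0.29  1.17  0.5 ]
stay ~ 0.2528193611240458 rad 0.18575785342302953
0.31 y -1.1 z -0.3
0.37 y -2.2 z -0.6
0.43 y -3.3 z -0.8
0.49 y -4.4 z -0.9
0.55 y -5.5 z -1.0
0.61 y -6.6 z -1.0
0.67 y -7.7 z -1.0
0.73 y -8.8 z -0.8
0.79 y -9.8 z -0.7
0.85 y -10.9 z -0.4
0.91 y -12.0 z -0.1
```

Request:
arm_command --deltas '[{"xyz":[0,-1.1,-0.3],"turn":0,"jaw":240},{"xyz":[0,-2.2,-0.6],"turn":0,"jaw":240},{"xyz":[0,-3.3,-0.8],"turn":0,"jaw":240},{"xyz":[0,-4.4,-0.9],"turn":0,"jaw":240},{"xyz":[0,-5.5,-1.0],"turn":0,"jaw":240}]'

```text
clock: 19.87
position: [0.4879, -0.2496, 0.2602]
ee_rot: [2.356, 2.064, 0.002]
force: [1.4, -0.9, 2.0]
width: 0.123
```

```bash
python3 arc.py
```

```text
tcp chest [-0.0135 -0.2074] 0.26018703983791286 F [ 1.4 -0.9  2. ] w 0.12257569953086232 q [-0.17  0.31  0.72  1.76 -0.22  1.14  0.49]
stay ~ 0.5624868408627871 rad 0.18479994634884192
0.62 y -1.1 z -0.0
0.68 y -2.2 z 0.0
0.74 y -3.3 z 0.2
0.8 y -4.4 z 0.4
0.86 y -5.5 z 0.6
0.92 y -6.5 z 0.9
```

Request:
arm_command --deltas '[{"xyz":[0,-1.1,0],"turn":0,"jaw":240},{"xyz":[0,-2.2,0],"turn":0,"jaw":240},{"xyz":[0,-3.3,0.2],"turn":0,"jaw":240},{"xyz":[0,-4.4,0.4],"turn":0,"jaw":240},{"xyz":[0,-5.2,0.6],"turn":0,"jaw":240}]'

```text
clock: 20.28
position: [0.4345, -0.2426, 0.2534]
ee_rot: [2.357, 2.064, 0.001]
force: [1.4, -2.9, -0.2]
width: 0.127
```

```bash
python3 arc.py
```

```text
tcp chest [-0.0674 -0.2075] 0.25340591515086663 F [ 1.4 -2.9 -0.2] w 0.12713222953324568 q [-0.2   0.22  0.74  1.89 -0.16  1.09  0.47]
stay ~ 0.8576751168018625 rad 0.1841045811645294
0.92 y -1.1 z 0.2
```

Request:
arm_command --deltas '[{"xyz":[0,-0.5,0.1],"turn":0,"jaw":240},{"xyz":[0,-0.7,0.15],"turn":0,"jaw":240},{"xyz":[0,-0.6,0.15],"turn":0,"jaw":170},{"xyz":[0,-0.5,0.1],"turn":0,"jaw":150},{"xyz":[0,-0.5,0.1],"turn":0,"jaw":150}]'

```text
clock: 20.7
position: [0.429, -0.2415, 0.252]
ee_rot: [2.358, 2.066, -0.0]
force: [-0.5, 0.2, 0.1]
width: 0.296
```

Request:
arm_command --deltas '[{"xyz":[0,0,0],"turn":0,"jaw":130},{"xyz":[0,0,0],"turn":0,"jaw":130},{"xyz":[0,0,-2],"turn":0,"jaw":130},{"xyz":[0,0,-5],"turn":0,"jaw":130},{"xyz":[0,0,-9],"turn":0,"jaw":130}]'

```text
clock: 21.12
position: [0.427, -0.2403, 0.3411]
ee_rot: [2.362, 2.068, -0.005]
force: [1.0, 0.7, -0.3]
width: 0.491
```

```bash
python3 arc.py; python3 - <<'E'
from h import *
im=snap('wrist','w10.png');snap('scene','s10.png');X=cloud(im).reshape(-1,3);P=np.c_[np.array([w2c(p) for p in X]),X[:,2]]
b=P[(P[:,2]>.245)&(P[:,2]<.29)&(P[:,1]<-.155)&(P[:,1]>-.26)&(P[:,0]>-.13)&(P[:,0]<.0)]
print(np.percentile(b,[1,50,99],axis=0).round(4) if len(b) else 0)
# lid push targets
th=1.354
plan(c2w(.15,.04),0.40,90-7.56)
E
```

```text
tcp chest [-0.0751 -0.2062] 0.3411328161431719 F [ 1.   0.7 -0.3] w 0.49074553934791504 q [-0.25  0.13  0.75  1.75 -0.09  1.3   0.39]
stay ~ 0.8019670474542434 rad 0.27128694578457585
0.86 y 0.7 z 8.7
0.92 y -0.4 z 9.0
[[-0.0788 -0.2241  0.2669]
 [-0.0734 -0.1882  0.2706]
 [-0.0678 -0.1556  0.2725]]
t=21.22 pos [ 0.43  -0.243  0.347] yaw -7.6 -> xyz cm [24.79 22.19 -5.17] turn 90.0 rows>= 13 F [ 0.5  0.  -0.6] w 0.491 q [-0.25  0.13  0.75  1.74 -0.09  1.3   0.39]
```

View pics/s10.png

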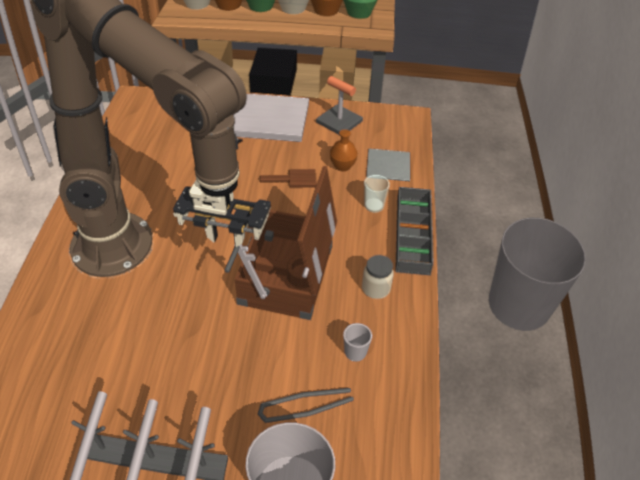

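The scene view shows the stay swung to the front at (253,270). Depth puts its bar at chest x = -73 mm, so the stay angle is about 0.89 rad and at its stop. Next I take the closed fingers over and behind the lid.

```bash
python3 - <<'E'
from h import *
plan(c2w(0.0,0.0),0.38,-7.56); plan(c2w(.135,.0),0.38,-7.56)
E
```

```text
t=21.22 pos [ 0.43  -0.243  0.347] yaw -7.6 -> xyz cm [20.79  7.17 -3.33] turn -0.0 rows>= 6 F [ 0.5  0.  -0.6] w 0.491 q [-0.25  0.13  0.75  1.74 -0.09  1.3   0.39]
t=21.22 pos [ 0.43  -0.243  0.347] yaw -7.6 -> xyz cm [20.8  20.67 -3.17] turn -0.0 rows>= 8 F [ 0.5  0.  -0.6] w 0.491 q [-0.25  0.13  0.75  1.74 -0.09  1.3   0.39]
```

Request:
arm_command --deltas '[{"xyz":[3,0,-3.5],"turn":0,"jaw":255},{"xyz":[7,1,-3.5],"turn":0,"jaw":255},{"xyz":[11,2,-3.5],"turn":0,"jaw":255},{"xyz":[15,3,-3.5],"turn":0,"jaw":255},{"xyz":[19,4,-3.5],"turn":0,"jaw":255}]'

```text
clock: 21.63
position: [0.4939, -0.0603, 0.3816]
ee_rot: [2.354, 2.06, 0.007]
force: [1.2, -0.3, -0.3]
width: 0.176
```

```bash
python3 - <<'E'
from h import *
plan(c2w(.135,.0),0.38,-7.56)
E
```

```text
t=21.63 pos [ 0.494 -0.06   0.382] yaw -7.6 -> xyz cm [ 1.91 16.75  0.36] turn -0.1 rows>= 5 F [ 1.2 -0.3 -0.3] w 0.176 q [-0.51  0.11  0.6   1.66 -0.06  1.38 -0.04]
```

Request:
arm_command --deltas '[{"xyz":[1,4,0],"turn":0,"jaw":255},{"xyz":[1.9,8,0],"turn":0,"jaw":255},{"xyz":[1.9,12,0],"turn":0,"jaw":255},{"xyz":[1.9,16,0],"turn":0,"jaw":255},{"xyz":[1.9,17,0],"turn":0,"jaw":255}]'

```text
clock: 22.05
position: [0.6687, -0.0634, 0.38]
ee_rot: [2.353, 2.063, 0.001]
force: [-2.6, 0.4, -1.8]
width: 0.005
```

```bash
python3 - <<'E'
from h import *
plan(c2w(.13,.0),0.279,-7.56);print(w2c(observe()['position']))
im=snap('wrist','w11.png');snap('scene','s11.png')
E
```

```text
t=22.05 pos [ 0.669 -0.063  0.38 ] yaw -7.5 -> xyz cm [-0.03 -1.22 10.09] turn 0.1 rows>= 3 F [-2.6  0.4 -1.8] w 0.005 q [-0.34  0.48  0.61  1.22 -0.26  1.51  0.1 ]
[0.14121313 0.00102932]
```

View pics/w11.png

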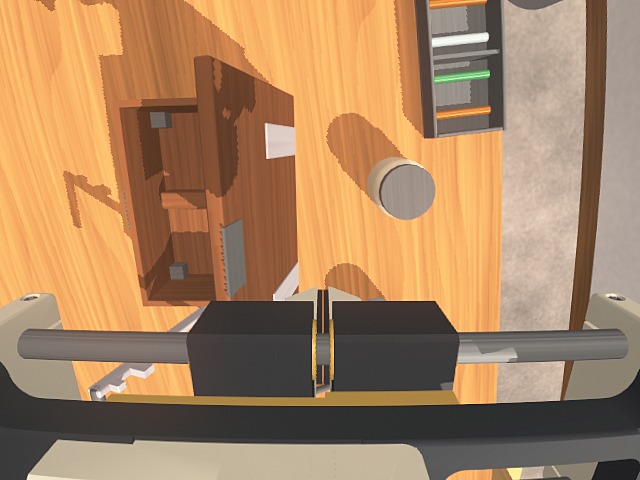

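View pics/s11.png

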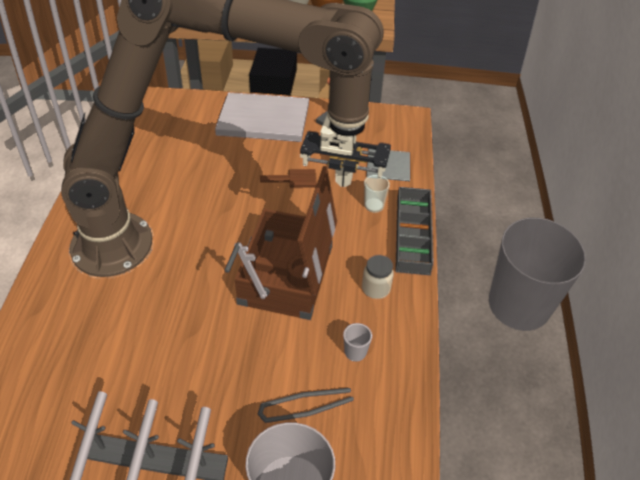

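Both views show the fingers shut behind the lid and the lid still open. The wrist view has the fingers at (323,300), right of the lid's outer face. I'm lowering behind the lid.

Request:
arm_command --deltas '[{"xyz":[0,0,3],"turn":0,"jaw":255},{"xyz":[0,0,6],"turn":0,"jaw":255},{"xyz":[0,-0.5,9.3],"turn":0,"jaw":255},{"xyz":[0,-1,9.6],"turn":0,"jaw":255},{"xyz":[0,-1.5,9.6],"turn":0,"jaw":255}]'

```text
clock: 22.57
position: [0.6498, -0.0626, 0.2838]
ee_rot: [2.358, 2.063, -0.003]
force: [0.2, 1.6, 1.5]
width: 0.007
```

```bash
cat > lid.py <<'E'
from h import *
import sys
r=float(sys.argv[1]) if len(sys.argv)>1 else .175
h=float(sys.argv[2]) if len(sys.argv)>2 else .019
o=observe();c=w2c(o['position']);z=o['position'][2]
print('t',round(float(o['clock']),2),'tcp chest',c.round(4),round(float(z),4),'F chest-x',round(float(o['force'][0]),1),'Fz',round(float(o['force'][2]),1))
# lid angle if corner contacting
u=c[0]-h-.1; v=z-.11; R_=np.hypot(u,v); phi=np.arctan2(v,-u)-np.arcsin(.012/R_); print('phi if touching',phi,'r',np.sqrt(R_**2-.012**2))
for f in np.arange(np.floor(phi/.05)*.05,-.03,-.05):
    f=max(f,0); x=.1-r*np.cos(f)+.012*np.sin(f)+h; zz=.11+r*np.sin(f)+.012*np.cos(f)
    print(round(f,2),'y',round((x-c[0])*100,2),'z',round(-(zz-z)*100,2))
E
python3 lid.py | head -12; python3 - <<'E'
from h import *
plan(c2w(.13,.0),0.285,-7.56)
E
```

```text
t 22.57 tcp chest [ 0.1224 -0.0007] 0.2838 F chest-x 0.2 Fz 1.5
phi if touching 1.5212331468837677 r 0.17346308384238784
1.5 y -0.38 z -0.16
1.45 y -1.26 z -0.13
1.4 y -2.13 z -0.06
1.35 y -3.0 z 0.05
1.3 y -3.86 z 0.2
1.25 y -4.72 z 0.4
1.2 y -5.56 z 0.64
1.15 y -6.39 z 0.92
1.1 y -7.21 z 1.24
1.05 y -8.01 z 1.61
t=22.57 pos [ 0.65  -0.063  0.284] yaw -7.6 -> xyz cm [ 0.07  0.76 -0.11] turn -0.1 rows>= 1 F [0.2 1.6 1.5] w 0.007 q [-0.37  0.48  0.59  1.45 -0.26  1.29  0.11]
```

Request:
arm_command --deltas '[{"xyz":[0,-1,0],"turn":0,"jaw":255},{"xyz":[0,-2,0],"turn":0,"jaw":255},{"xyz":[0,-2.8,0.05],"turn":0,"jaw":255},{"xyz":[0,-3.5,0.15],"turn":0,"jaw":255},{"xyz":[0,-4.2,0.3],"turn":0,"jaw":255}]'

```text
clock: 22.98
position: [0.6094, -0.0574, 0.2834]
ee_rot: [2.355, 2.06, 0.004]
force: [3.1, -0.0, 5.0]
width: 0.003
```

```bash
python3 lid.py | head -12; python3 - <<'E'
from h import *
im=snap('scene');X=cloud(im).reshape(-1,3);X=X[~np.isnan(X[:,0])]
P=np.c_[np.array([w2c(p) for p in X]),X[:,2]];np.save('P.npy',P)
q=P[(P[:,1]<-.06)&(P[:,1]>-.12)&(P[:,2]>.13)&(P[:,2]<.32)&(P[:,0]>-.1)&(P[:,0]<.13)]
for a in np.arange(.13,.32,.03):
    s=q[(q[:,2]>a)&(q[:,2]<a+.03)];print(round(a+.015,3),len(s),np.percentile(s[:,0],[50,90]).round(3) if len(s) else '')
E
```

```text
t 22.98 tcp chest [ 0.0817 -0.0009] 0.2834 F chest-x 3.1 Fz 5.0
phi if touching 1.2908927861916617 r 0.1769242970116295
1.25 y -0.64 z 0.35
1.2 y -1.49 z 0.59
1.15 y -2.32 z 0.87
1.1 y -3.13 z 1.19
1.05 y -3.93 z 1.56
1.0 y -4.71 z 1.96
0.95 y -5.47 z 2.4
0.9 y -6.2 z 2.88
0.85 y -6.91 z 3.4
0.8 y -7.6 z 3.95
0.145 96 [0.107 0.11 ]
0.175 92 [0.1   0.103]
0.205 112 [0.092 0.095]
0.235 104 [0.083 0.087]
0.265 121 [0.076 0.079]
0.295 187 [0.065 0.071]
0.325 2 [0.062 0.063]
```

```bash
python3 lid.py .178 .014 | head -14
```

```text
t 23.03 tcp chest [ 0.0801 -0.0009] 0.2825 F chest-x 1.7 Fz 3.9
phi if touching 1.308351554041649 r 0.1754029843241945
1.3 y -0.21 z -0.22
1.25 y -1.08 z -0.02
1.2 y -1.94 z 0.23
1.15 y -2.78 z 0.51
1.1 y -3.61 z 0.84
1.05 y -4.42 z 1.21
1.0 y -5.22 z 1.62
0.95 y -5.99 z 2.07
0.9 y -6.73 z 2.56
0.85 y -7.45 z 3.09
0.8 y -8.15 z 3.65
0.75 y -8.81 z 4.24
```

Request:
arm_command --deltas '[{"xyz":[0,-1.0,0.1],"turn":0,"jaw":255},{"xyz":[0,-1.9,0.3],"turn":0,"jaw":255},{"xyz":[0,-2.8,0.6],"turn":0,"jaw":255},{"xyz":[0,-3.6,0.9],"turn":0,"jaw":255},{"xyz":[0,-4.4,1.3],"turn":0,"jaw":255}]'

```text
clock: 23.45
position: [0.5644, -0.0515, 0.2697]
ee_rot: [2.356, 2.06, 0.004]
force: [2.5, 0.7, 4.5]
width: 0.003
```

```bash
python3 lid.py .176 .014 | head -14
```

```text
t 23.45 tcp chest [ 0.0362 -0.0009] 0.2697 F chest-x 2.5 Fz 4.5
phi if touching 1.0499251436510888 r 0.17722962641660098
1.0 y -0.72 z 0.51
0.95 y -1.48 z 0.96
0.9 y -2.22 z 1.44
0.85 y -2.94 z 1.96
0.8 y -3.62 z 2.51
0.75 y -4.28 z 3.09
0.7 y -4.91 z 3.71
0.65 y -5.51 z 4.36
0.6 y -6.07 z 5.04
0.55 y -6.6 z 5.75
0.5 y -7.09 z 6.48
0.45 y -7.55 z 7.23
```

Request:
arm_command --deltas '[{"xyz":[0,-0.7,0.5],"turn":0,"jaw":255},{"xyz":[0,-1.5,1.0],"turn":0,"jaw":255},{"xyz":[0,-2.2,1.5],"turn":0,"jaw":255},{"xyz":[0,-2.9,2.0],"turn":0,"jaw":255},{"xyz":[0,-3.6,2.5],"turn":0,"jaw":255}]'

```text
clock: 23.87
position: [0.5282, -0.0468, 0.2439]
ee_rot: [2.356, 2.061, 0.003]
force: [2.1, -0.4, 2.4]
width: 0.001
```

```bash
python3 lid.py .176 .014 | head -12
```

```text
t 23.87 tcp chest [-0.0003 -0.001 ] 0.2439 F chest-x 2.1 Fz 2.4
phi if touching 0.7960420102769895 r 0.17559127647285058
0.75 y -0.63 z 0.51
0.7 y -1.26 z 1.13
0.65 y -1.86 z 1.78
0.6 y -2.42 z 2.46
0.55 y -2.95 z 3.16
0.5 y -3.44 z 3.9
0.45 y -3.9 z 4.65
0.4 y -4.32 z 5.43
0.35 y -4.7 z 6.22
0.3 y -5.03 z 7.04
```

Request:
arm_command --deltas '[{"xyz":[0,-0.6,0.5],"turn":0,"jaw":255},{"xyz":[0,-1.3,1.1],"turn":0,"jaw":255},{"xyz":[0,-1.9,1.8],"turn":0,"jaw":255},{"xyz":[0,-2.4,2.5],"turn":0,"jaw":255},{"xyz":[0,-2.9,3.2],"turn":0,"jaw":255}]'

```text
clock: 24.28
position: [0.4988, -0.043, 0.2107]
ee_rot: [2.357, 2.061, 0.002]
force: [-0.1, 0.1, 3.2]
width: 0.004
```

```bash
python3 lid.py .176 .014 | head -14
```

```text
t 24.28 tcp chest [-0.0299 -0.0011] 0.2107 F chest-x -0.1 Fz 3.2
phi if touching 0.5419729246363745 r 0.1752516757833198
0.5 y -0.48 z 0.58
0.45 y -0.93 z 1.33
0.4 y -1.35 z 2.11
0.35 y -1.73 z 2.91
0.3 y -2.06 z 3.72
0.25 y -2.36 z 4.55
0.2 y -2.62 z 5.4
0.15 y -2.83 z 6.25
0.1 y -3.0 z 7.12
0.05 y -3.12 z 7.99
0.0 y -3.21 z 8.87
```

Request:
arm_command --deltas '[{"xyz":[0,-0.5,0.6],"turn":0,"jaw":255},{"xyz":[0,-0.9,1.3],"turn":0,"jaw":255},{"xyz":[0,-1.3,2.1],"turn":0,"jaw":255},{"xyz":[0,-1.7,2.9],"turn":0,"jaw":255},{"xyz":[0,-2.1,3.7],"turn":0,"jaw":255}]'

```text
clock: 24.7
position: [0.4778, -0.0403, 0.1726]
ee_rot: [2.357, 2.061, 0.002]
force: [1.2, 0.8, 1.3]
width: 0.006
```

Request:
arm_command --deltas '[{"xyz":[0,-0.3,0.7],"turn":0,"jaw":255},{"xyz":[0,-0.6,1.4],"turn":0,"jaw":255},{"xyz":[0,-0.8,2.1],"turn":0,"jaw":255},{"xyz":[0,-0.9,2.8],"turn":0,"jaw":255},{"xyz":[0,-1.0,3.4],"turn":0,"jaw":255}]'

```text
clock: 25.12
position: [0.4675, -0.0391, 0.1376]
ee_rot: [2.357, 2.062, 0.001]
force: [-1.0, 1.1, 2.1]
width: 0.002
```

```bash
python3 lid.py .176 .014 | head -14
```

```text
t 25.12 tcp chest [-0.0615 -0.0014] 0.1376 F chest-x -1.0 Fz 2.1
phi if touching 0.0881615659254108 r 0.17722519631408826
0.05 y 0.03 z 0.68
0.0 y -0.05 z 1.56
```

Request:
arm_command --deltas '[{"xyz":[0,0,0.4],"turn":0,"jaw":255},{"xyz":[0,0,0.8],"turn":0,"jaw":255},{"xyz":[0,0,1.2],"turn":0,"jaw":255},{"xyz":[0,0,1.4],"turn":0,"jaw":255},{"xyz":[0,0,1.5],"turn":0,"jaw":255}]'

```text
clock: 25.53
position: [0.4673, -0.0393, 0.1226]
ee_rot: [2.358, 2.062, 0.0]
force: [-7.3, 1.3, 22.7]
width: 0.004
```

```bash
python3 lid.py .176 .014 | head -14
```

```text
t 25.53 tcp chest [-0.0616 -0.0016] 0.1226 F chest-x -7.3 Fz 22.7
phi if touching 0.0034471510505436204 r 0.17566912112236097
0.0 y -0.04 z 0.06
```

There is firm contact at z = 0.1226 with 23 N, so the lid is on the rim. I'm backing off and checking.

Request:
arm_command --deltas '[{"xyz":[0,0,-0.5],"turn":0,"jaw":255},{"xyz":[0,0,-3],"turn":0,"jaw":255},{"xyz":[0,0,-7],"turn":0,"jaw":255},{"xyz":[0,0,-11],"turn":0,"jaw":255},{"xyz":[0,0,-15],"turn":0,"jaw":255}]'

```text
clock: 25.95
position: [0.4661, -0.0388, 0.2745]
ee_rot: [2.359, 2.061, -0.001]
force: [0.5, 0.5, 0.5]
width: 0.005
```

Request:
arm_command --deltas '[{"xyz":[2,-4,-2],"turn":0,"jaw":255},{"xyz":[5,-7,-3],"turn":0,"jaw":255},{"xyz":[8,-8,-3],"turn":0,"jaw":255},{"xyz":[12,-8,-3],"turn":0,"jaw":255},{"xyz":[14,-8,-3],"turn":0,"jaw":255}]'

```text
clock: 26.37
position: [0.4049, 0.1155, 0.304]
ee_rot: [2.355, 2.067, 0.005]
force: [1.0, -0.9, -0.9]
width: 0.005
```

```bash
python3 - <<'E'
from h import *
o=observe();print(o['position'],o['force'],o['joints'].round(2),o['clock'])
snap('top','t12.png');im=snap('scene','s12.png')
X=cloud(im).reshape(-1,3);X=X[~np.isnan(X[:,0])];P=np.c_[np.array([w2c(p) for p in X]),X[:,2]]
q=P[(abs(P[:,1])<.12)&(abs(P[:,0])<.095)&(P[:,2]>.1)&(P[:,2]<.16)]
A=np.c_[q[:,:2],np.ones(len(q))];print(len(q),np.linalg.lstsq(A,q[:,2],rcond=None)[0])
b=P[(P[:,2]>.24)&(P[:,2]<.29)&(P[:,1]<-.155)&(P[:,1]>-.24)&(P[:,0]>-.13)&(P[:,0]<.1)];print('bar',len(b),np.median(b,0))
E
```

```text
[0.40487994 0.11545417 0.30403231] [ 1.03424863 -0.90034085 -0.86556563] [-0.82  0.    0.42  1.94  0.01  1.19 -0.53] 26.3667
4765 [0.00393279 0.00047222 0.12283934]
bar 141 [-0.06979358 -0.19396963  0.27001038]
```

View pics/s12.png

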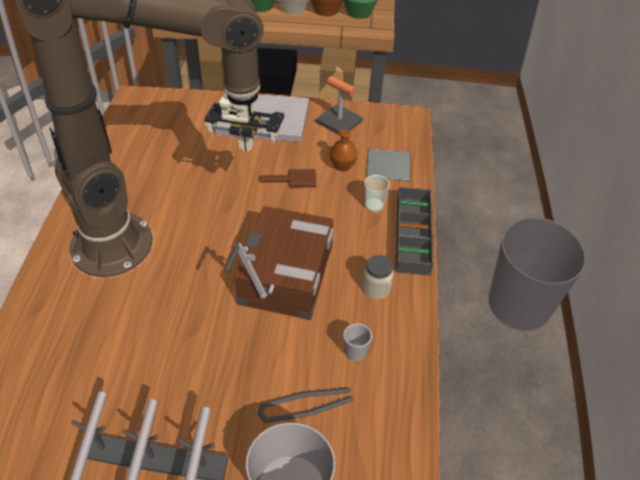

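View pics/t12.png

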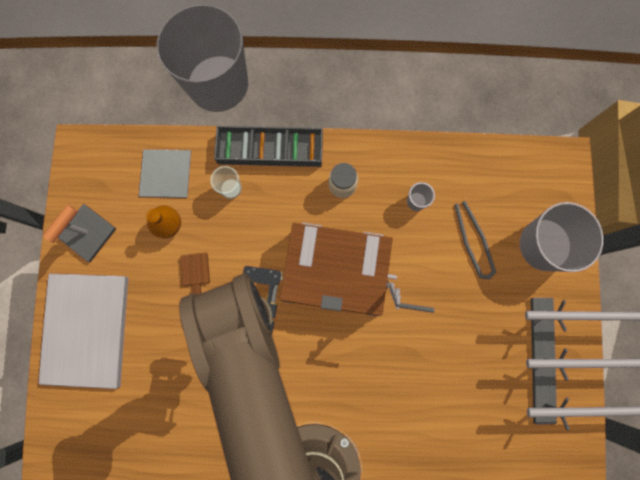

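The scene and top views show the lid flat on the chest at (335,268) in the top view. The stay is up, with its bar at (415,307). The bystanders look unmoved and the arm is clear. I'll let the arm settle, then hand in.

Request:
arm_command --deltas '[{"xyz":[0,0,0],"turn":0,"jaw":255},{"xyz":[0,0,0],"turn":0,"jaw":255},{"xyz":[0,0,0],"turn":0,"jaw":255}]'

```text
clock: 26.72
position: [0.4056, 0.1136, 0.3033]
ee_rot: [2.354, 2.066, 0.002]
force: [-0.5, -0.1, -0.0]
width: 0.002
```

```bash
python3 - <<'E'
from cell import sign_off
print(sign_off())
E
```

```text
the job is handed in; nothing more can be done
None
```

The former is in the chest, the stay is up at its stop and the lid is shut. I handed the job in at about 26.7 s; the hand-in gives no verdict.

- **Former:** I set it on the chest floor. With the lid still open, its handle top measured a level 42 mm (8 mm floor + 34 mm handle), so it stands flat. I could not see it again once the lid was down.
- **Stay:** I lifted it by its bar before touching the lid. It measured about 0.89 rad afterwards and about 0.87 rad at the last check, against the 0.5 rad needed.
- **Lid:** I lowered it at about 0.6 rad/s, then pressed it onto the rim with 23 N. Its top then measured flat at z = 0.123 m with a slope of 0.004.
- **Bystanders and arm:** By eye, the bystanders had not moved in the last pictures; I did not measure them. The arm stood clear, with a force reading near zero.

**What went wrong on the way:**
- **Joint limit:** the first approach to the former nearly ran the last joint to its limit, at 2.73 of 2.74 rad. I turned the former in place and gripped it again from the other side.
- **Early lift:** one lift came before the jaws had closed, and the former stayed where it was.
- **Chest position:** my first estimate was about 4 mm off in x. I corrected it with the wrist camera before placing the former.

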